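# Dip the level gauge in the thermostat bath and show its tip over the light pad

## Task

Pull the red stopper out of the bath's slanted guide tube and leave it lying on the green mat. Then take the blue-handled gauge rod from its cradle, push it tip first down the guide tube until its brass collar stops on the tube's mouth, draw it right out again, and present it level, with its tip about 8 cm above the middle of the light pad. Finish while holding the gauge still in the air there, and leave the other bottles, glassware and tools where they stand.

Things in the scene. Friction and masses are not known exactly. Their poses are not given: they have to be found in the camera images.
- guide_tube: Steel guide tube, fixed, rising at 40 degrees above level out of the lid of the bath. Origin: centre of its open upper mouth, 160 mm above the bench. Its x axis points down along the bore (level part: towards the bath, roughly -y of the world); z points up and square to the bore. Bore 18 mm, outside 28 mm, 135 mm long, straight and smooth; 78 mm of it stand clear of the lid.
- bath: White thermostat bath with steel lid and red control panels, fixed box 220 (x) x 180 (y) x 110 mm high. Origin: centre of its underside. The tube's mouth lies at (-90, 0, 160) mm in its frame, and the tube runs down to its +x.
- stopper_knob (a point): Centre of the red square knob of the stopper (60 g): 20 x 20 mm across, 30 mm long along the tube, two flat sides upright. At the start it sits loosely in the tube, this point on the tube's axis 20 mm outside the mouth; it must be drawn about 35 mm along the tube to be free. Axes: the bath's at the start, not along the stem. Lying on the mat, this point is 14 to 20 mm above the bench.
- stopper: The whole stopper: ahead of the knob a 32 mm round flange, 5 mm thick, that rests on the tube's mouth, then a 15 mm steel stem, 30 mm long, in the bore. Origin: where the stem meets the flange (at the start the centre of the tube's mouth); axes as stopper_knob.
- mat: Flat green mat fixed on the bench, 140 (x) x 100 (y) x 4 mm. Origin: centre of its underside, on the bench.
- gauge_grip (a point): Point to grip on the axis of the gauge (straight rod, about 120 g), x axis to the tip. Blue handle 16 x 16 mm square, flat sides upright, from 8 to 100 mm behind the collar's front face; this point is 45 mm behind that face, 20 mm behind the centre of mass. At the start it lies level and loose in the cradle, axis 60 mm above the bench; lift it straight up.
- gauge_collar (a point): Centre of the front face (the one towards the tip) of the brass collar, 34 mm across and 8 mm thick. This face stops on the tube's mouth. Axes as gauge_grip.
- gauge_tip (a point): Tip of the gauge's steel rod, 120 mm ahead of the collar's front face and 165 mm ahead of gauge_grip. Rod 10 mm thick, tapering to 4 mm over the last 11 mm. Axes as gauge_grip.
- gauge: The gauge itself; origin at the collar's front face, x axis to the tip.
- cradle: Fixed cradle of the gauge: black base 240 (x) x 60 (y) x 8 mm, its centre 10 mm behind the origin in x, and two grey forks 36 mm wide and 63 mm high, 8 mm thick, at x = +70 mm (under the rod) and x = -88 mm (under the handle's end). Origin: on the bench below the collar's front face; x points to the gauge's tip.
- pad_top (a point): Centre of the top of the light pad, a fixed black-framed glowing white square 110 x 110 mm, 20 mm high; axes along its sides, z up.
- light_pad: The light pad itself; origin at the centre of its underside.
- vial: Bystander: small amber jar with red cap, 34 mm across, 50 mm high; origin at its foot.
- bottle_a: Bystander: white bottle with red cap, 66 mm across, 170 mm high; origin at its foot.
- bottle_b: Bystander: white bottle with red cap, 56 mm across, 140 mm high; origin at its foot.
- beaker: Bystander: glass beaker, 72 mm across, 90 mm high; origin at its foot.
- jar: Bystander: amber jar with white cap, 60 mm across, 70 mm high; origin at its foot.
- wrench_mid (a point): Bystander: steel wrench, 150 mm long, lying flat on the bench; a point at its middle.
Not all that is in view belongs to the job. Of the things shaped like the mat, the green one is meant.

How it is judged:
By the outcome, as a careful person would: the job done as asked, in the order asked, and still so for the second after the job is handed in, while the arm keeps its last pose, push and grip.
It also fails if it takes over 72 s, if anything falls off the work surface, if the arm or the gripper's body presses on something with over 40 N, if the wrist force passes 120 N, or if a joint passes its speed limit or range.

## Robot

A 6-joint arm with a two-finger parallel gripper is mounted at the origin on the work surface. World frame = base frame: x ahead of the robot, y to its left, z up, the work surface at z = 0. Lengths are in m, angles in rad, forces in N, time in s.
With the tool pointing down it reaches from about 0.425 to 0.95 m from the base axis. Payload 3.5 kg.
Tool frame: the origin (TCP) lies midway between the tips of the shut fingers; the grasp point (between the pads) lies 19 mm behind it; x points along the fingers, z is the direction in which the jaws open and shut, and the axes are right-handed (so a half turn about x gives the same grasp; the last joint's range is limited). The gripper opens to 85 mm and grips with 20 to 120 N. Pads are 22 mm wide; open, the fingers measure 114 mm over their backs; the gripper's body (76 mm by 85 mm) begins 54 mm behind the grasp point. The pads swing forward as they close: fully open they stand 13 mm farther back than shut.
Start: joints at [0.989, 0.286, 1.577, -0, 1.279, -0.15], TCP at [0.282, 0.613, 0.194] pointing down, gripper open.
Joint ranges: [-2.77, 2.77], [-0.9, 2.22], [0.21, 2.48], [-1.53, 4.67], [0.24, 2.81], [-2.84, 2.84]. Speed limits (rad/s): [2.79, 2.79, 3.14, 3.14, 3.14, 3.14].

## Interface

Orientations are given as a unit quaternion [x, y, z, w].
In Python, from plant import readout, eyes, ctrl gives the robot as it stands.
- The arm moves only by the tool move_arm, never from a script. Its argument "commands" is a list of rows, each a list of 7 numbers: the turn, a rotation vector about the world's x, y, z in rad, then the shift along the world's x, y, z in mm, then the closure in counts, from 0 (fully open) to 255 (shut). A call has 1 to 12 rows; each row is the pose to reach, as a shift and turn from the pose measured when the call began; what a row does not reach only later rows make up. A row lasts 1/10 s, in which the tool goes at most 50 mm and 8.59 degrees, less where a joint would pass 70% of its speed; a pose out of reach is approached as far as the arm can. A call with a gripper value outside its range is refused whole. The fingers move at their own pace and stop on an object; "newtons" is the grip in N (left out, the last holds). Time passes only in rows, so rows that repeat a pose let the fingers close. It gives the time, the measured TCP pose, the force and the opening at its end, in the units of the state.
- readout.get_state(): the state, without advancing time (a new reading comes with each control period).
- eyes.read_camera(name): name is "side" or "top"; returns a dict with "color" (384x512x3 uint8, red, green, blue), "depth" (384x512 float32, m along the optical axis (not along the pixel's ray), 0 where there is no reading), "K" (3x3 intrinsics, pixels), "eye" and "attitude" of the camera in the world. Camera axes: x right, y down, z forward; pixel columns grow to the right and rows downward; lengths in m; the calibration is good to about 2 mm. A picture is of the moment at which its call begins.
- ctrl.sign_off(): hands the job in, once; it reports no verdict.
The state is a dict: "time": time; "qpos": joint angles; "dq": joint speeds; "joint_efforts": joint torques, N m; "eef_pos": TCP position; "tcp_rot": TCP orientation; "contact_force": force on the tool from outside, world axes, zero at the start; "wrist_torque": the same for the moment, N m; "opening": opening from 0.0 (shut) to 1.0 (fully open).
Only numpy, scipy, OpenCV 4.12 (cv2) and the standard library are available. Lean on these libraries where they do the work, as an engineer would, in place of code of your own. Each camera call takes 0.05 s, during which the arm holds its last target.

## Working session

There is one attempt and no reset: what is moved stays moved. The work goes in short steps, Python scripts to look and compute and a tool call to move; the robot and the scene stay as the last step left them, time stands still between calls to the robot, and variables do not carry over. Pictures are saved under pics/ and viewed, and the job is handed in when it is done.

Besides the shell and the picture viewer there is one more tool, called after "Request:" as a command line: name --pt "numbers of a row" for each row, then --argument value for the rest. move_arm: Moves the arm, as the interface text tells. Its arguments: {"type":"object","properties":{"commands":{"type":"array"},"newtons":{"type":"number"}},"required":["commands"]}

```bash
mkdir -p pics; ls; cat > h.py <<'E'
import numpy as np, cv2
from plant import readout, eyes, ctrl
from scipy.spatial.transform import Rotation as R
def cam(n):
    d=eyes.read_camera(n); np.savez('last_%s.npz'%n,**{k:np.array(v) for k,v in d.items()}); return d
def rot(a):
    a=np.array(a); return a if a.shape==(3,3) else R.from_quat(a).as_matrix()
def pt(d,u,v,z=None):
    K=np.array(d['K']);Rm=rot(d['attitude']);r=np.array([(u-K[0,2])/K[0,0],(v-K[1,2])/K[1,1],1.])
    e=np.array(d['eye'])
    if z is not None:
        w=Rm@r; return e+w*(z-e[2])/w[2]
    return e+Rm@(r*d['depth'][int(round(v)),int(round(u))])
def proj(d,p):
    q=rot(d['attitude']).T@(np.array(p)-np.array(d['eye'])); q=np.array(d['K'])@q; return q[:2]/q[2]
def save(d,n,box=None,s=1):
    im=d['color'][:,:,::-1]
    if box: im=im[box[1]:box[3],box[0]:box[2]]
    im=cv2.resize(im,None,fx=s,fy=s,interpolation=cv2.INTER_CUBIC); cv2.imwrite('pics/'+n,im)
def load(n): return dict(np.load('last_%s.npz'%n))
E
python3 - <<'E'
from h import *
for n in('side','top'):
    d=cam(n); save(d,n+'0.png',None,1.5); print(n,d['eye'],d['attitude'],d['K'])
print(readout.get_state())
E
```

```text
pics
side [-0.00413709 -0.90759273  1.2150863 ] [ 0.90182201 -0.21329869  0.09391141 -0.36387   ] [[441.80064977   0.         262.10541179]
 [  0.         441.80064977 185.0258112 ]
 [  0.           0.           1.        ]]
top [0.26602127 0.04885269 1.22379835] [ 0.70572306 -0.70097943  0.07347241 -0.07200417] [[418.63885813   0.         261.8194498 ]
 [  0.         418.63885813 189.84455845]
 [  0.           0.           1.        ]]
{'time': 0.1, 'qpos': array([ 9.88971392e-01,  2.87106977e-01,  1.57801675e+00, -1.83730808e-05,
        1.27857083e+00, -1.49979285e-01]), 'dq': array([-9.91772337e-05, -1.64303289e-03, -3.11406559e-03,  1.14455934e-03,
       -1.86556151e-03, -9.59101931e-04]), 'joint_efforts': array([ 1.56088150e-03, -4.07299662e+01, -2.93699992e+01, -7.83969267e-05,
        3.42014326e-03,  4.36320590e-06]), 'eef_pos': array([0.28211846, 0.6124907 , 0.19247313]), 'tcp_rot': array([-0.38157482,  0.59618883,  0.3809581 ,  0.5948365 ]), 'contact_force': array([ 0.58136063, -0.09953423, -0.79789778]), 'wrist_torque': array([0.0412892 , 0.01941033, 0.050869  ]), 'opening': 0.9978763597345519}
```

View pics/side0.png

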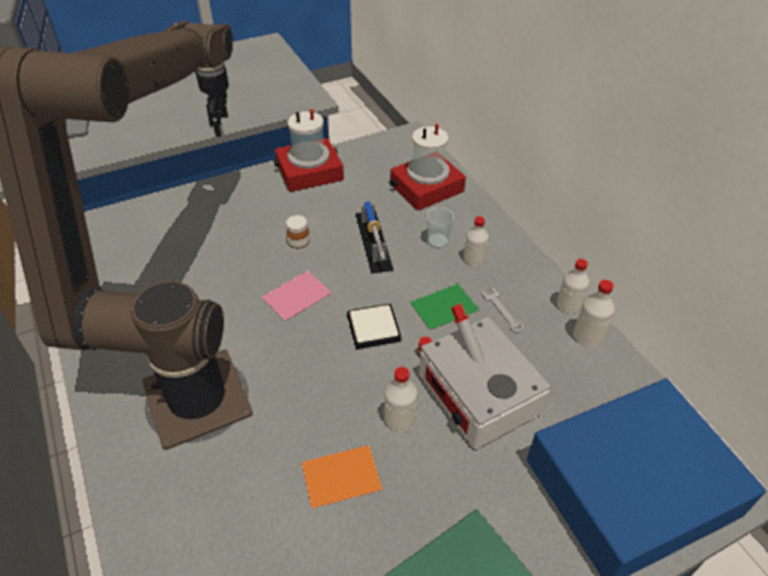

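View pics/top0.png

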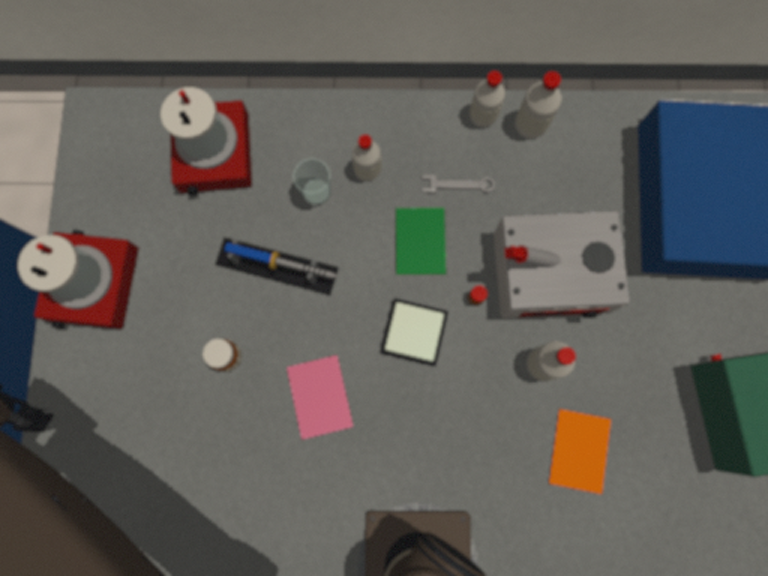

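Side: stopper at about (460,313), mat (445,306), gauge cradle (373,237), pad (373,325), in 1.5x pixels. Top: stopper (516,254), mat (421,241), gauge (262,258), pad (415,331). Next, closer crops.

```bash
python3 - <<'E'
from h import *
d=load('top'); save(d,'t1.png',(310,120,430,220),6.5); save(d,'t2.png',(135,145,235,205),8); save(d,'t3.png',(240,130,310,250),5)
d=load('side'); save(d,'s1.png',(270,180,370,300),5);save(d,'s2.png',(225,125,275,185),9)
E
```

```text
(no output)
```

View pics/t1.png

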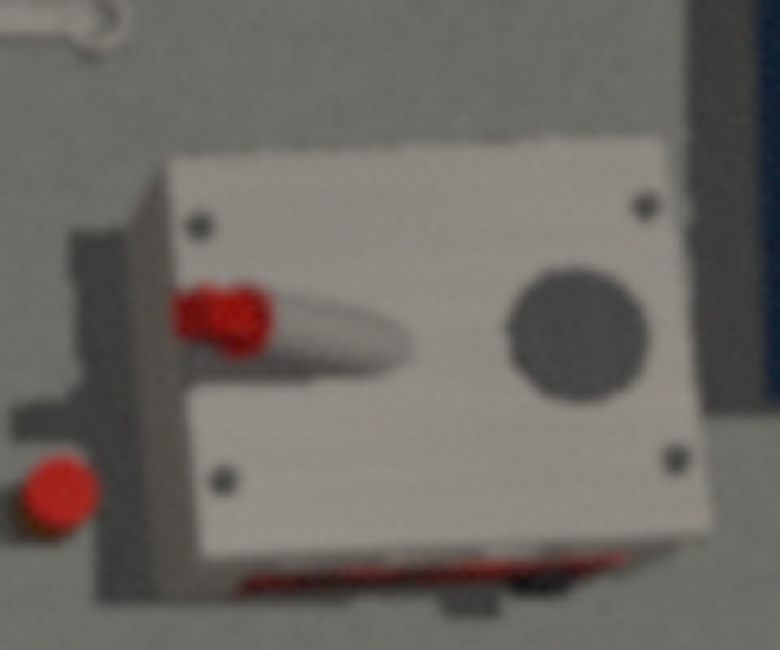

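View pics/t2.png

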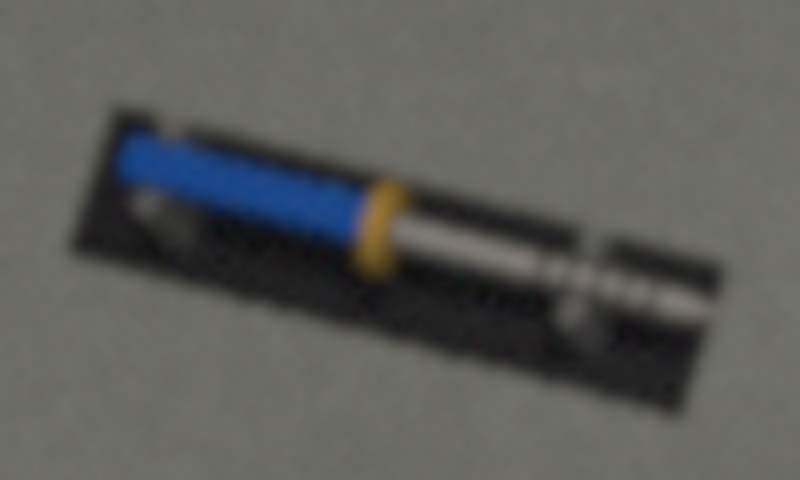

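View pics/t3.png

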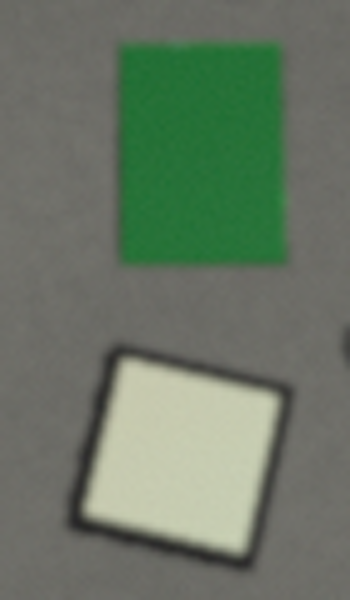

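View pics/s1.png

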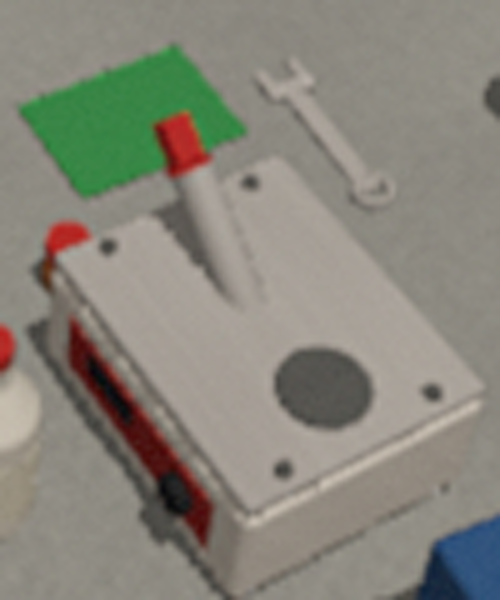

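View pics/s2.png

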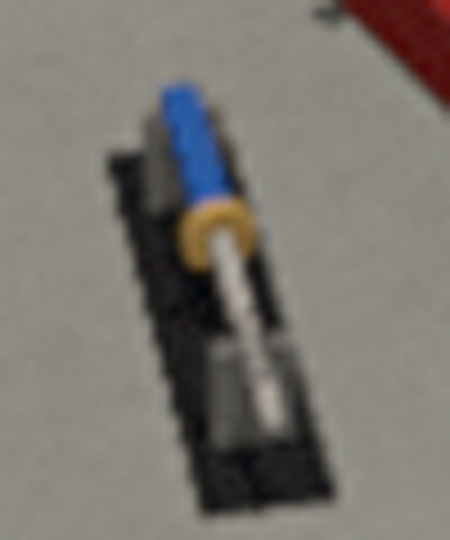

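```bash
python3 - <<'E'
from h import *
np.set_printoptions(precision=4,suppress=True)
T=load('top');S=load('side')
def go(d,off,s,lst,z,nm):
    P=np.array([pt(d,off[0]+(u+.5)/s-.5,off[1]+(v+.5)/s-.5,z) for u,v in lst]); print(nm,P[:,:2].tolist() if 0 else '\n',P); return P
def rect(P): # yaw,center,sizes, P order around
    print(' c',P.mean(0),'sides',[round(np.linalg.norm(P[i]-P[i-1]),4) for i in range(4)],'yaw',[round(np.degrees(np.arctan2(*(P[i]-P[i-1])[1::-1])),1) for i in range(4)])
rect(go(T,(310,120),6.5,[(170,158),(660,138),(712,530),(205,556)],.11,'lidT'))
rect(go(S,(270,180),5,[(57,250),(278,158),(483,388),(250,518)],.11,'lidS'))
rect(go(T,(240,130),5,[(120,43),(282,42),(287,264),(120,263)],.004,'matT'))
rect(go(S,(270,180),5,[(20,108),(177,45),(246,132),(86,197)],.004,'matS'))
rect(go(T,(240,130),5,[(115,345),(293,388),(250,566),(72,526)],.02,'padT'))
rect(go(T,(135,145),8,[(113,103),(722,260),(680,413),(72,252)],.008,'cradT'))
rect(go(S,(225,125),9,[(108,155),(232,135),(335,495),(205,515)],.008,'cradS'))
P=go(T,(135,145),8,[(120,157),(360,220),(398,232),(715,306)],.06,'gaugeT: end, collar back, front, tip')
print(np.degrees(np.arctan2(*(P[3]-P[0])[1::-1])))
P=go(S,(225,125),9,[(180,90),(218,200),(215,240),(278,425)],.06,'gaugeS')
print('vial',pt(T,310+61/6.5,120+495/6.5,.05))
# depth check stopper, red blob
for d,b in((T,(335,162,353,176)),(S,(300,200,313,216))):
    Q=[]
    for v in range(b[1],b[3]):
        for u in range(b[0],b[2]):
            c=d['color'][v,u].astype(int)
            if c[0]>120 and c[1]<60: Q.append(pt(d,u,v))
    Q=np.array(Q); print('red',len(Q),np.median(Q,0),Q.min(0),Q.max(0))
E
```

```text
lidT 
 [[ 0.631  -0.1576  0.11  ]
 [ 0.6415 -0.3682  0.11  ]
 [ 0.4707 -0.3785  0.11  ]
 [ 0.4583 -0.167   0.11  ]]
 c [ 0.5504 -0.2678  0.11  ] sides [np.float64(0.173), np.float64(0.2109), np.float64(0.1711), np.float64(0.2119)] yaw [np.float64(3.1), np.float64(-87.1), np.float64(-176.6), np.float64(93.4)]
lidS 
 [[ 0.4603 -0.161   0.11  ]
 [ 0.6284 -0.158   0.11  ]
 [ 0.6404 -0.3681  0.11  ]
 [ 0.466  -0.3818  0.11  ]]
 c [ 0.5488 -0.2672  0.11  ] sides [np.float64(0.221), np.float64(0.1682), np.float64(0.2104), np.float64(0.175)] yaw [np.float64(91.5), np.float64(1.0), np.float64(-86.7), np.float64(-175.5)]
matT 
 [[ 0.6823  0.0427  0.004 ]
 [ 0.6837 -0.0563  0.004 ]
 [ 0.5445 -0.0579  0.004 ]
 [ 0.5444  0.042   0.004 ]]
 c [ 0.6137 -0.0074  0.004 ] sides [np.float64(0.1379), np.float64(0.099), np.float64(0.1392), np.float64(0.0998)] yaw [np.float64(0.3), np.float64(-89.2), np.float64(-179.4), np.float64(90.1)]
matS 
 [[ 0.5441  0.0396  0.004 ]
 [ 0.6814  0.0438  0.004 ]
 [ 0.6816 -0.0544  0.004 ]
 [ 0.5463 -0.0565  0.004 ]]
 c [ 0.6134 -0.0069  0.004 ] sides [np.float64(0.0961),
[... 809 characters left out ...]
541 0.1558 0.008 ]
 [0.499  0.1695 0.008 ]]
 c [0.558  0.2793 0.008 ] sides [np.float64(0.2406), np.float64(0.0596), np.float64(0.2427), np.float64(0.0568)] yaw [np.float64(75.2), np.float64(-11.9), np.float64(-105.4), np.float64(166.1)]
gaugeT: end, collar back, front, tip 
 [[0.5824 0.3704 0.06  ]
 [0.5597 0.2831 0.06  ]
 [0.5554 0.2693 0.06  ]
 [0.5291 0.1553 0.06  ]]
-103.93334548527685
gaugeS 
 [[0.5844 0.3728 0.06  ]
 [0.5668 0.2966 0.06  ]
 [0.5541 0.2732 0.06  ]
 [0.5273 0.1571 0.06  ]]
vial [ 0.4942 -0.1174  0.05  ]
red 50 [ 0.5447 -0.169   0.1796] [ 0.5353 -0.1804  0.1691] [ 0.5536 -0.1547  0.1908]
red 58 [ 0.5415 -0.1676  0.1777] [ 0.5306 -0.1817  0.1633] [ 0.5514 -0.1504  0.1892]
```

```bash
cat >> h.py <<'E'
np.set_printoptions(precision=4,suppress=True)
YAW=np.radians(-87.0); M=np.array([.545,-.1776,.16])
bx=np.array([np.cos(YAW),np.sin(YAW),0]); by=np.array([-bx[1],bx[0],0])
c40,s40=np.cos(np.radians(40)),np.sin(np.radians(40))
AO=-bx*c40+np.array([0,0,s40])
TA=-bx*s40-np.array([0,0,c40])   # tool x perpendicular to bore, pointing down/outward
def frame(x,jaw,R0):
    x=x/np.linalg.norm(x); z=jaw-x*(jaw@x); z/=np.linalg.norm(z)
    A=[]
    for s in(1,-1):
        m=np.column_stack([x,np.cross(s*z,x),s*z]); A.append(m)
    return min(A,key=lambda m:R.from_matrix(m@R0.T).magnitude())
def st():
    s=readout.get_state(); return np.array(s['eef_pos']),R.from_quat(s['tcp_rot']).as_matrix(),s
def delta(tcp,x,jaw):
    p,R0,s=st(); m=frame(x,jaw,R0); rv=R.from_matrix(m@R0.T).as_rotvec()
    sh=(tcp-p)*1000
    print('turn',rv.round(4),'deg',round(np.degrees(np.linalg.norm(rv)),1),'shift',sh.round(1),'dist',round(np.linalg.norm(sh),1))
def show():
    p,R0,s=st(); print('t',s['time'],'p',p,'q',np.array(s['qpos']),'F',np.array(s['contact_force']),'open',s['opening']); print(R0)
E
python3 - <<'E'
from h import *
show()
# overlay of model
T=load('top');S=load('side')
for d,n,b,s in((T,'ov_t.png',(310,120,430,220),6),(S,'ov_s.png',(270,180,370,300),5)):
    im=cv2.resize(d['color'][b[1]:b[3],b[0]:b[2],::-1],None,fx=s,fy=s,interpolation=cv2.INTER_CUBIC)
    f=lambda p:tuple(int(x) for x in ((proj(d,p)-np.array(b[:2])+.5)*s-.5).round())
    e2=np.cross(AO,by)
    for so,r in((0,.014),(-.05,.014),(-.078,.014)):
        pts=np.array([f(M+AO*so+r*(np.cos(a)*by+np.sin(a)*e2)) for a in np.linspace(0,6.28,30)]); cv2.polylines(im,[pts],True,(0,255,0),1)
    for so in(.005,.035):
        pts=np.array([f(M+AO*so+.01*(i*by+j*e2)) for i,j in((1,1),(1,-1),(-1,-1),(-1,1))]); cv2.polylines(im,[pts],True,(255,255,0),1)
    C=M+.09*bx; C[2]=.11
    pts=np.array([f(C+i*.11*bx+j*.09*by) for i,j in((1,1),(1,-1),(-1,-1),(-1,1))]); cv2.polylines(im,[pts],True,(255,0,255),1)
    cv2.imwrite('pics/'+n,im)
k=M+AO*.02
delta(k+TA*.011-TA*.10,TA,by); delta(np.array([.45,.3,.4]),TA,by)
print('knob',k,TA,AO)
E
```

```text
t 0.1 p [0.2821 0.6125 0.1925] q [ 0.989   0.2871  1.578  -0.      1.2786 -0.15  ] F [ 0.5814 -0.0995 -0.7979] open 0.9978763597345519
[[-0.0011 -0.9082  0.4185]
 [-0.0018  0.4185  0.9082]
 [-1.      0.0003 -0.0021]]
turn [ 0.6073  0.4091 -1.0411] deg 72.9 shift [ 265.1 -831.9   48.6] dist 874.5
turn [ 0.6073  0.4091 -1.0411] deg 72.9 shift [ 167.9 -312.5  207.5] dist 411.0
knob [ 0.5442 -0.1623  0.1729] [-0.0336  0.6419 -0.766 ] [-0.0401  0.765   0.6428]
```

View pics/ov_t.png

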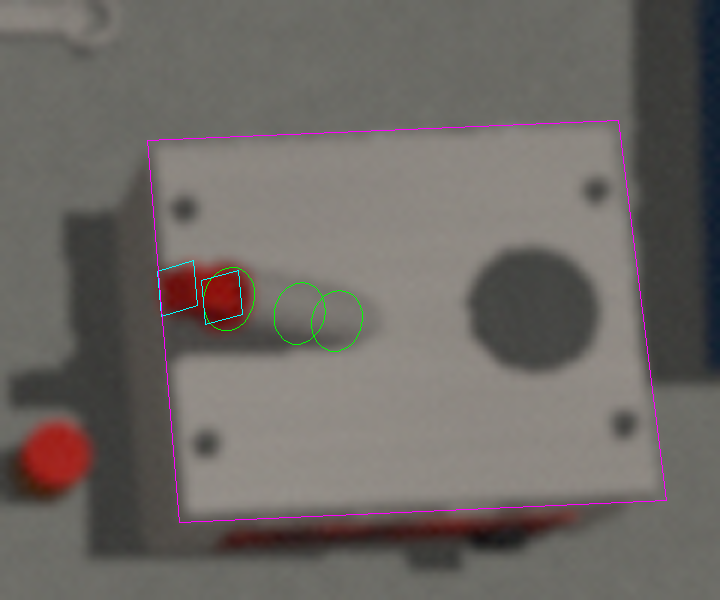

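View pics/ov_s.png

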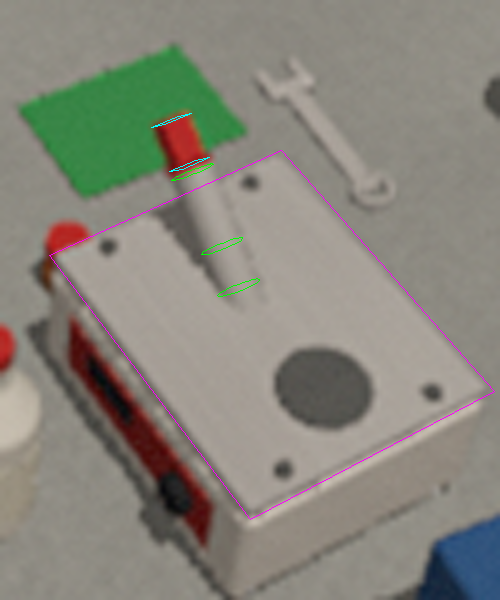

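```bash
python3 - <<'E'
from h import *
T=load('top');S=load('side')
e2=np.cross(AO,by)
B=[];A=[]
for d,b in((T,(328,155,360,182)),(S,(296,197,318,220))):
    c=d['color'][b[1]:b[3],b[0]:b[2]].astype(float); w=np.clip(c[:,:,0]-(c[:,:,1]+c[:,:,2])/2-15,0,None)
    v,u=np.mgrid[b[1]:b[3],b[0]:b[2]]
    w=(w>45)*1.
    o=np.array([(w*u).sum(),(w*v).sum()])/w.sum()
    def model(p,fl):
        hs=[[p+AO*s+.01*(i*by+j*e2) for s in(.005,.035) for i in(1,-1) for j in(1,-1)]]
        if fl: hs.append([p+AO*s+.016*(np.cos(a)*by+np.sin(a)*e2) for s in(0,.005) for a in np.linspace(0,6.28,30)])
        im=np.zeros((600,600),np.uint8); sc=12
        for h in hs:
            q=np.array([(proj(d,x)-np.array(b[:2])+.5)*sc for x in h]).astype(np.float32)
            cv2.fillConvexPoly(im,cv2.convexHull(q).astype(np.int32),1)
        m=cv2.moments(im,True); return np.array([m['m10'],m['m01']])/m['m00']/sc-.5+np.array(b[:2]),im.sum()/sc**2
    for fl in(0,1):
        mm,ar=model(M,fl); print('obs',o,w.sum(),'model',mm,ar,fl)
    mm,_=model(M,1)
    J=np.column_stack([(proj(d,M+np.eye(3)[i]*.001)-proj(d,M)) for i in range(3)])
    A.append(J);B.append(o-mm)
x,*_=np.linalg.lstsq(np.vstack(A),np.hstack(B),rcond=None); print('shift mm',x, np.vstack(A)@x-np.hstack(B))
E
```

```text
obs [344.2241 168.4655] 116.0 model [342.7358 168.2809] 124.375 0
obs [344.2241 168.4655] 116.0 model [344.3944 168.6932] 166.89583333333334 1
obs [305.8902 208.5244] 82.0 model [305.582  208.0189] 86.02777777777777 0
obs [305.8902 208.5244] 82.0 model [305.9744 209.005 ] 105.0 1
shift mm [0.1357 0.7705 1.499 ] [-0.0087  0.0312  0.0366 -0.0128]
```

Request:
move_arm --pt "0 0 0 0 0 50 0" --pt "0.06 0.04 -0.1 10 -20 100 0" --pt "0.607 0.409 -1.041 168 -312 207 0" --pt "0.607 0.409 -1.041 168 -312 207 0" --pt "0.607 0.409 -1.041 168 -312 207 0" --pt "0.607 0.409 -1.041 168 -312 207 0" --pt "0.607 0.409 -1.041 168 -312 207 0" --pt "0.607 0.409 -1.041 168 -312 207 0" --pt "0.607 0.409 -1.041 168 -312 207 0" --pt "0.607 0.409 -1.041 168 -312 207 0" --pt "0.607 0.409 -1.041 168 -312 207 0" --pt "0.607 0.409 -1.041 168 -312 207 0"

```text
time: 1.3
eef_pos: [0.4497, 0.3004, 0.3989]
tcp_rot: [0.224, 0.671, 0.259, 0.658]
contact_force: [0.5, -0.1, -0.2]
opening: 1.002
```

```bash
python3 - <<'E'
from h import *
show()
k=M+AO*.02
delta(k+TA*.011-TA*.10,TA,by);delta(k+TA*.011,TA,by)
E
```

```text
t 1.3 p [0.4497 0.3004 0.3989] q [ 0.0338 -0.2443  1.8688  0.6973  1.5428 -0.0496] F [ 0.5398 -0.0749 -0.2423] open 1.0024665122138108
[[-0.0349 -0.0411  0.9985]
 [ 0.6411  0.7656  0.0539]
 [-0.7667  0.642  -0.0004]]
turn [ 0.001  -0.0003 -0.0015] deg 0.1 shift [  97.4 -519.9 -157.9] dist 552.0
turn [ 0.001  -0.0003 -0.0015] deg 0.1 shift [  94.1 -455.7 -234.5] dist 521.0
```

Request:
move_arm --pt "0 0 0 10 -50 0 0" --pt "0 0 0 97 -520 -100 0" --pt "0 0 0 97 -520 -100 0" --pt "0 0 0 97 -520 -100 0" --pt "0 0 0 97 -520 -100 0" --pt "0 0 0 97 -520 -100 0" --pt "0 0 0 97 -520 -100 0" --pt "0 0 0 97 -520 -100 0" --pt "0 0 0 97 -520 -100 0" --pt "0 0 0 97 -520 -100 0" --pt "0 0 0 97 -520 -100 0" --pt "0 0 0 97 -520 -158 0"

```text
time: 2.5
eef_pos: [0.5509, -0.2242, 0.2529]
tcp_rot: [0.219, 0.669, 0.257, 0.662]
contact_force: [0.6, -0.4, 0.2]
opening: 0.998
```

```bash
python3 - <<'E'
from h import *
show()
k=M+AO*.02
delta(k+TA*.011-TA*.10,TA,by);delta(k+TA*.011,TA,by)
for n,b,s in(('top',(310,100,430,220),5),('side',(250,140,370,280),4)):
    d=cam(n); save(d,n+'1.png',b,s)
E
```

```text
t 2.5 p [ 0.5509 -0.2242  0.2529] q [-0.7749  0.3246  1.5399  0.4604  1.7921 -0.8505] F [ 0.5504 -0.3626  0.2284] open 0.9984121926220579
[[-0.0276 -0.0482  0.9985]
 [ 0.6337  0.7716  0.0547]
 [-0.7731  0.6342  0.0092]]
turn [ 0.0106  0.0098 -0.0024] deg 0.8 shift [ -3.7   4.8 -11.9] dist 13.3
turn [ 0.0106  0.0098 -0.0024] deg 0.8 shift [ -7.   68.9 -88.5] dist 112.4
```

View pics/side1.png

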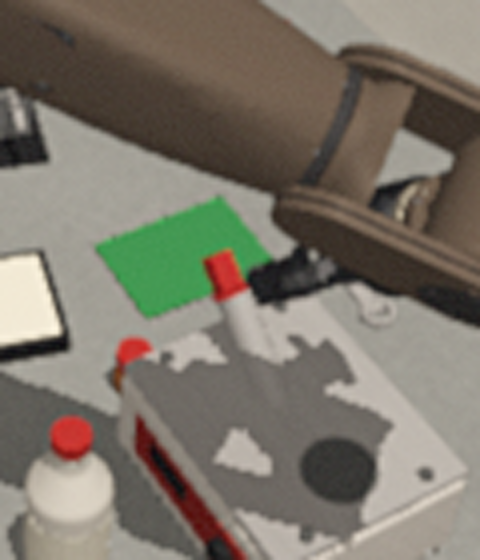

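View pics/top1.png

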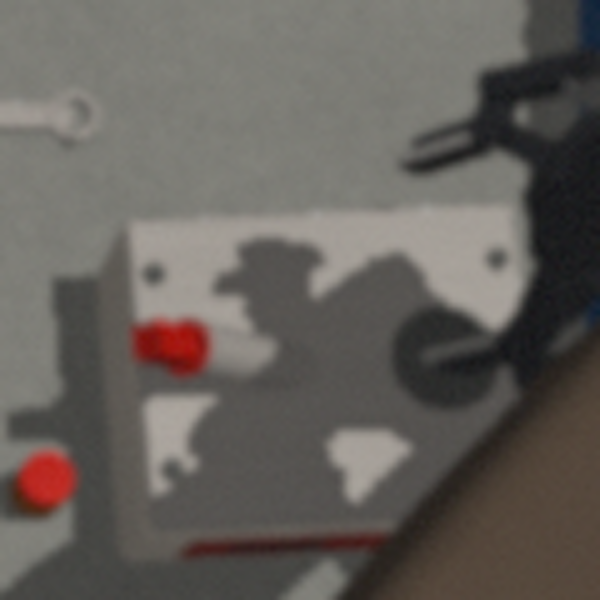

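```bash
python3 - <<'E'
from h import *
p,R0,s=st();T=load('top')
for j in(-.0425,0,.0425): print(proj(T,p-R0[:,0]*.013+R0[:,2]*j), ((proj(T,p-R0[:,0]*.013+R0[:,2]*j)-[310,100])*5))
E
```

```text
[377.0283 176.6816] [335.1416 383.4081]
[375.0987 159.6121] [325.4933 298.0606]
[373.2036 142.8484] [316.0178 214.2421]
```

```bash
python3 - <<'E'
from h import *
d=cam('top'); show(); save(d,'top2.png',(330,80,450,200),5)
for u,v in((412,163),(430,157),(460,135),(425,358),(450,355),(490,345)):
    print(u,v,pt(d,310+u/5,100+v/5))
E
```

```text
t 2.65 p [ 0.5461 -0.2167  0.245 ] q [-0.7713  0.327   1.5574  0.4609  1.7951 -0.8479] F [-0.4812  0.9475  1.6066] open 0.9955347815642009
[[-0.0425 -0.0392  0.9983]
 [ 0.6462  0.761   0.0574]
 [-0.762   0.6475 -0.0071]]
412 163 [ 0.5939 -0.2519  0.309 ]
430 157 [ 0.5953 -0.2589  0.3133]
460 135 [ 0.6027 -0.2701  0.3223]
425 358 [ 0.5025 -0.2539  0.3047]
450 355 [ 0.5018 -0.2624  0.3132]
490 345 [ 0.5024 -0.2749  0.3291]
```

View pics/top2.png

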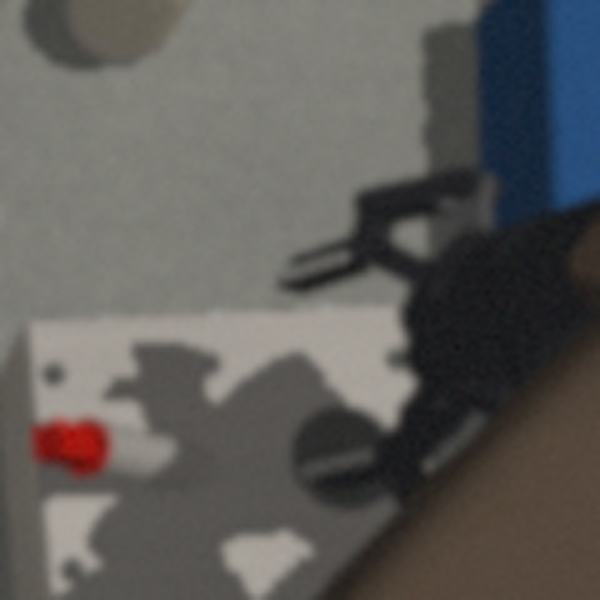

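```bash
python3 - <<'E'
from h import *
d=cam('side');p,R0,s=st(); print(p); 
b=(270,150,370,250);s=7
im=cv2.resize(d['color'][b[1]:b[3],b[0]:b[2],::-1],None,fx=s,fy=s,interpolation=cv2.INTER_CUBIC)
for j in(-.0425,0,.0425):
  for k,c in((.013,(0,255,0)),(.072,(255,0,255))):
    q=((proj(d,p-R0[:,0]*k+R0[:,2]*j)-b[:2]+.5)*s).astype(int); cv2.circle(im,tuple(int(x) for x in q),4,c,-1)
cv2.imwrite('pics/s2b.png',im)
E
```

```text
[ 0.547  -0.2172  0.2481]
```

View pics/s2b.png

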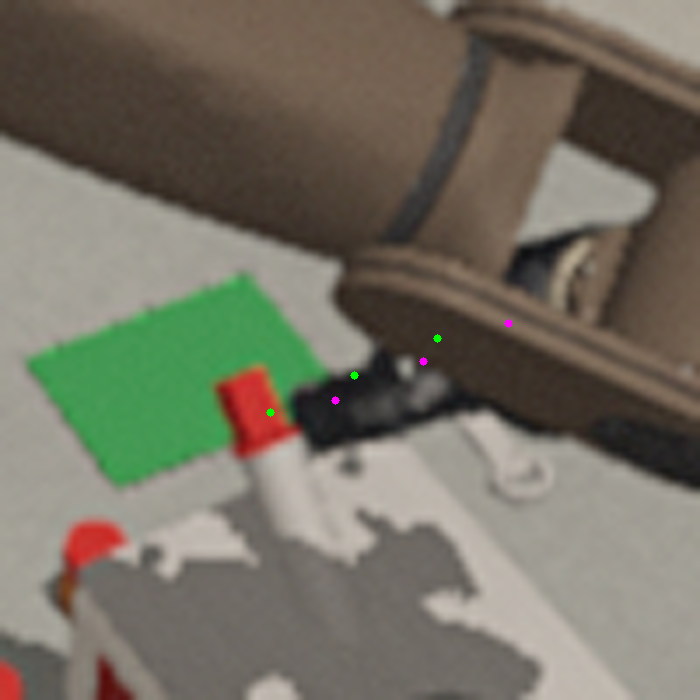

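```bash
python3 - <<'E'
from h import *
d=cam('top');p,R0,s_=st(); print(p,s_['time']); 
b=(340,90,420,180);s=7
im=cv2.resize(d['color'][b[1]:b[3],b[0]:b[2],::-1],None,fx=s,fy=s,interpolation=cv2.INTER_CUBIC)
for j in(-.0425,0,.0425):
  for k,c in((.013,(0,255,0)),(.04,(0,255,255)),(.072,(255,0,255))):
    q=((proj(d,p-R0[:,0]*k+R0[:,2]*j)-b[:2]+.5)*s).astype(int); cv2.circle(im,tuple(int(x) for x in q),4,c,-1)
cv2.imwrite('pics/t2b.png',im)
# local pts of dark pixels near fingers in tool frame
Q=[]
for v in range(100,175):
  for u in range(370,420):
    x=pt(d,u,v); l=R0.T@(x-p)
    if abs(l[1])<.06 and abs(l[2])<.08 and -.2<l[0]<.1 and x[2]>.2: Q.append(np.r_[u,v,l*1000])
Q=np.array(Q); Q=Q[np.argsort(-Q[:,2])]; print(Q[:25].round(0))
E
```

```text
[ 0.5476 -0.2178  0.2501] 2.75
[[393. 174. -50.  -3. -48.]
 [388. 136. -50.  -0.  43.]
 [389. 136. -51.  -4.  44.]
 [386. 135. -51.   9.  44.]
 [390. 136. -52.  -5.  44.]
 [386. 133. -53.  11.  48.]
 [386. 132. -53.  11.  50.]
 [387. 134. -53.   8.  46.]
 [392. 173. -53.   6. -48.]
 [388. 135. -54.   4.  44.]
 [391. 136. -54.  -8.  44.]
 [387. 135. -55.  10.  43.]
 [391. 172. -55.  12. -46.]
 [391. 173. -55.  13. -49.]
 [389. 135. -55.   2.  44.]
 [391. 171. -55.  13. -44.]
 [390. 135. -55.  -1.  44.]
 [392. 136. -56.  -8.  43.]
 [387. 133. -56.  12.  47.]
 [388. 130. -56.   6.  55.]
 [393. 173. -57.   7. -49.]
 [388. 134. -57.  10.  44.]
 [387. 132. -57.  13.  49.]
 [392. 171. -57.  12. -45.]
 [392. 172. -58.  13. -47.]]
```

View pics/t2b.png

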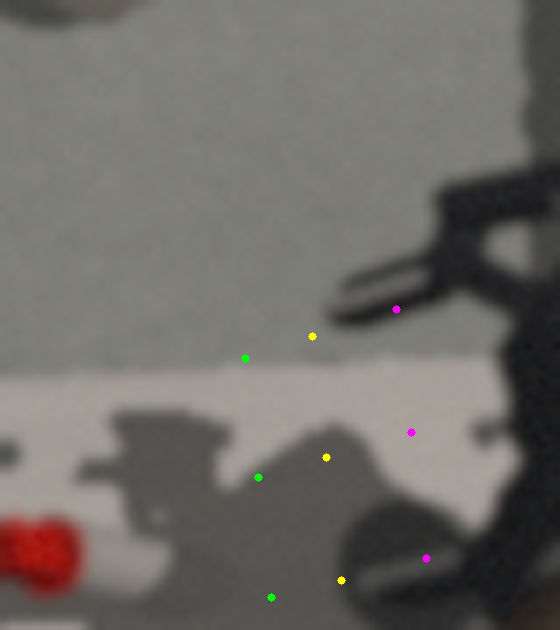

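```bash
cat > st0.py <<'E'
E
python3 - <<'E'
from h import *
show()
# start side image only overwritten; use picture side0.png (1.5x): tip seen at about (218,133)/1.5
S=load('side')
p0=np.array([.2821,.6125,.1925])
for k in(0,.013,.05,.08,.12): print(k,proj(S,p0+[0,0,k])*1.5)
E
python3 - <<'E'
import cv2
im=cv2.imread('pics/side0.png')[40:160,160:270]; cv2.imwrite('pics/s0c.png',cv2.resize(im,None,fx=6,fy=5))
im=cv2.imread('pics/top0.png')[360:460,0:100]; cv2.imwrite('pics/t0c.png',cv2.resize(im,None,fx=5,fy=5))
E
```

```text
t 2.75 p [ 0.5476 -0.2178  0.2501] q [-0.7712  0.3217  1.5523  0.4618  1.7956 -0.8478] F [-0.7281 -0.0498  1.4741] open 1.0012050358695956
[[-0.0367 -0.0441  0.9984]
 [ 0.6414  0.7651  0.0574]
 [-0.7664  0.6424  0.0003]]
0 [224.7875 143.1028]
0.013 [223.9616 138.9678]
0.05 [221.5623 126.9543]
0.08 [219.562  116.9392]
0.12 [216.8151 103.1858]
```

View pics/s0c.png

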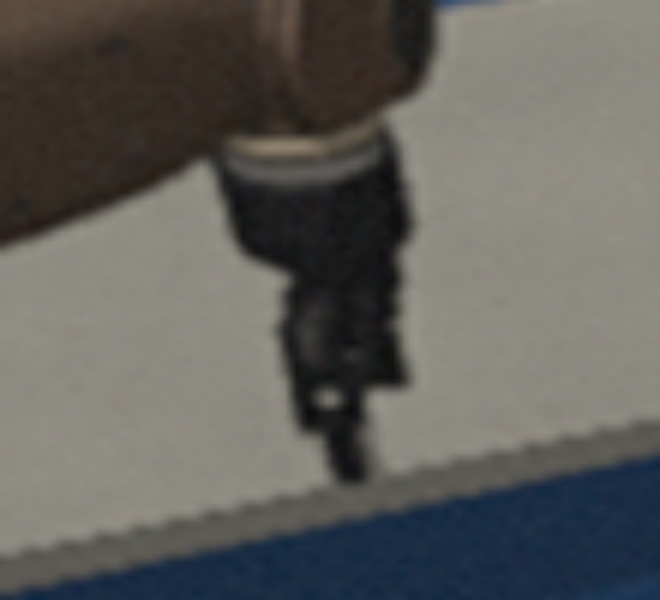

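```bash
python3 - <<'E'
from h import *
S=load('side')
p0=np.array([.2821,.6125,.1925]);z=np.array([.4185,.9082,0]);y=np.array([-.9082,.4185,0])
for k in(.013,.035,.05):
  for j in(-.0425,.0425):
    print(k,j,[proj(S,p0+[0,0,k]+z*j+y*l).round(1)*1.5 for l in(-.011,.011)])
E
```

```text
0.013 -0.0425 [array([225.9, 148.2]), array([217.35, 148.35])]
0.013 0.0425 [array([230.25, 129.9 ]), array([222. , 129.9])]
0.035 -0.0425 [array([224.55, 141.15]), array([215.85, 141.15])]
0.035 0.0425 [array([228.9 , 122.85]), array([220.65, 122.85])]
0.05 -0.0425 [array([223.5, 136.2]), array([214.95, 136.35])]
0.05 0.0425 [array([228. , 117.9]), array([219.6 , 118.05])]
```

View pics/t0c.png

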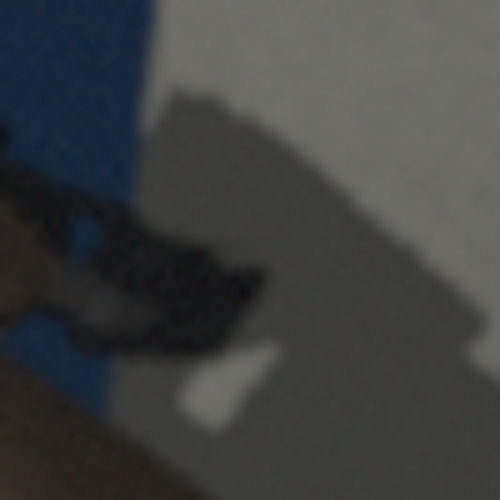

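The visible tips sit about 50 mm behind the reported TCP, not the stated 13 mm, and both cameras agree. I'll close the fingers in free air and compare again before relying on it.

Request:
move_arm --pt "0 0 0 0 0 0 255" --pt "0 0 0 0 0 0 255" --pt "0 0 0 0 0 0 255" --pt "0 0 0 0 0 0 255" --pt "0 0 0 0 0 0 255" --pt "0 0 0 0 0 0 255" --pt "0 0 0 0 0 0 255" --newtons 40

```text
time: 3.45
eef_pos: [0.5475, -0.2179, 0.25]
tcp_rot: [0.223, 0.671, 0.261, 0.657]
contact_force: [-0.2, -0.8, 0.6]
opening: 0.003
```

```bash
cat >> h.py <<'E'
def tips(d,zlo=.2,xlo=-.2,yl=.06):
    p,R0,s=st(); Q=[]
    H,W=d['depth'].shape; q=proj(d,p-R0[:,0]*.06)
    for v in range(max(0,int(q[1])-60),min(H,int(q[1])+60)):
      for u in range(max(0,int(q[0])-60),min(W,int(q[0])+60)):
        if d['depth'][v,u]<=0 or d['color'][v,u].max()>90: continue
        x=pt(d,u,v); l=R0.T@(x-p)
        if abs(l[1])<yl and abs(l[2])<.08 and xlo<l[0]<.1 and x[2]>zlo: Q.append(np.r_[u,v,l*1000])
    Q=np.array(Q); return Q[np.argsort(-Q[:,2])]
E
python3 - <<'E'
from h import *
show()
d=cam('top'); save(d,'t3b.png',(340,90,420,180),6); print(tips(d)[:15].round(0))
d=cam('side'); print(tips(d)[:15].round(0)); show()
E
```

```text
t 3.45 p [ 0.5475 -0.2179  0.25  ] q [-0.7715  0.3218  1.5524  0.4618  1.7957 -0.8478] F [-0.2338 -0.7669  0.5721] open 0.0031314001430823037
[[-0.0366 -0.0438  0.9984]
 [ 0.6415  0.765   0.0571]
 [-0.7662  0.6426  0.0001]]
[[384. 156. -40.  10.  -4.]
 [384. 154. -41.  10.   0.]
 [386. 157. -41.   4.  -6.]
 [384. 155. -42.  13.  -3.]
 [384. 153. -43.  12.   2.]
 [386. 156. -43.   6.  -5.]
 [385. 155. -43.  10.  -3.]
 [385. 154. -43.  10.  -0.]
 [385. 156. -44.  12.  -6.]
 [386. 153. -45.   8.   2.]
 [385. 153. -46.  13.   1.]
 [386. 154. -46.  10.  -1.]
 [387. 158. -46.   8. -10.]
 [387. 157. -47.   8.  -8.]
 [387. 156. -47.   8.  -6.]]
[[ 323.  199.  -43.   10.   -4.]
 [ 325.  199.  -60.    9.   -7.]
 [ 327.  200.  -78.    6.  -12.]
 [ 323.  200.  -86.   12.  -28.]
 [ 324.  199.  -87.   13.  -24.]
 [ 328.  202.  -89.    1.  -17.]
 [ 329.  201.  -90.    3.  -14.]
 [ 328.  201.  -91.    4.  -17.]
 [ 328.  200.  -92.    7.  -17.]
 [ 329.  202.  -94.    1.  -17.]
 [ 327.  201.  -96.    6.  -23.]
 [ 327.  202.  -97.    3.  -24.]
 [ 326.  199.  -98.   12.  -24.]
 [ 322.  201. -100.   11.  -39.]
 [ 324.  200. -100.   12.  -32.]]
t 3.55 p [ 0.5476 -0.2179  0.25  ] q [-0.7714  0.3218  1.5524  0.4618  1.7957 -0.8477] F [ 0.735  -0.9805  0.075 ] open -0.00121288596088026
[[-0.0367 -0.0438  0.9984]
 [ 0.6415  0.765   0.0571]
 [-0.7662  0.6426  0.0001]]
```

View pics/t3b.png

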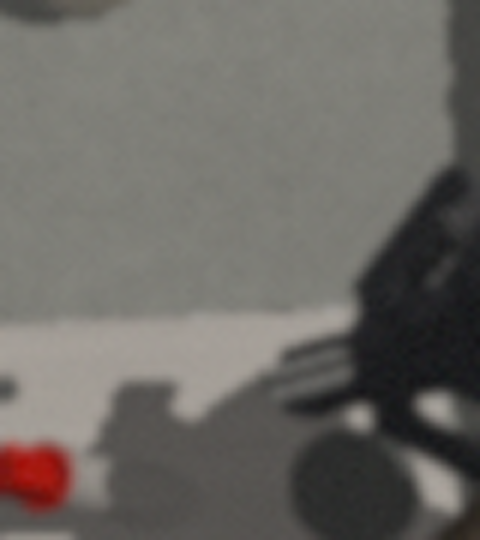

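```bash
python3 - <<'E'
from h import *
for n,b in(('top',(365,135,405,175)),('side',(295,185,335,225))):
    d=load(n);p,R0,_=st();s=12
    im=cv2.resize(d['color'][b[1]:b[3],b[0]:b[2],::-1],None,fx=s,fy=s,interpolation=cv2.INTER_CUBIC)
    im=np.clip(im.astype(float)*1.4,0,255).astype(np.uint8)
    for k,c in((.030,(0,255,0)),(.038,(0,255,255)),(.046,(255,0,255))):
      for j in(-.011,.011):
        q=((proj(d,p-R0[:,0]*k+R0[:,1]*j)-b[:2]+.5)*s).astype(int); cv2.circle(im,tuple(int(x) for x in q),3,c,-1)
    cv2.imwrite('pics/z_%s.png'%n,im)
a=cv2.imread('pics/z_top.png');b=cv2.imread('pics/z_side.png');cv2.imwrite('pics/z.png',cv2.resize(np.hstack([a,b]),(800,400)))
E
```

```text
(no output)
```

View pics/z.png

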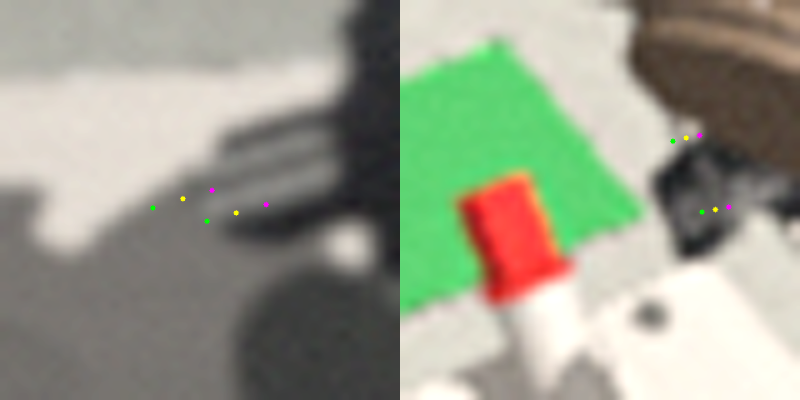

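```bash
python3 - <<'E'
from h import *
T=load('top');S=load('side');p,R0,_=st()
def ray(d,u,v):
    K=d['K'];r=rot(d['attitude'])@np.array([(u-K[0,2])/K[0,0],(v-K[1,2])/K[1,1],1.]);return d['eye'],r/np.linalg.norm(r)
def tri(a,b):
    A=[];B=[]
    for e,r in(a,b):
        P=np.eye(3)-np.outer(r,r);A.append(P);B.append(P@e)
    x=np.linalg.lstsq(np.vstack(A),np.hstack(B),rcond=None)[0]
    return x,[np.linalg.norm((np.eye(3)-np.outer(r,r))@(x-e))*1000 for e,r in(a,b)]
x,e=tri(ray(T,386.5,153),ray(S,320.2,202.5)); print(x,e,'local',R0.T@(x-p)*1000)
# validate rays w/ knob and mat corners
print(tri(ray(T,240+287/5-.5,130+264/5-.5),ray(S,270+86/5-.5,180+197/5-.5)))
print('depth top near',[pt(T,u,v) for u,v in((387,154),(388,154),(388,156),(389,153))])
print('depth side',[pt(S,u,v) for u,v in((322,204),(323,206),(324,203),(325,208))])
print([R0.T@(pt(S,u,v)-p)*1000 for u,v in((322,204),(323,206),(324,203),(325,208))])
E
```

```text
[ 0.5443 -0.2409  0.2824] [np.float64(8.709557192336659), np.float64(8.709557192337233)] local [-39.4426   3.3126  -4.5949]
(array([ 0.5447, -0.0575,  0.0063]), [np.float64(0.4214518108262381), np.float64(0.42145181082586103)])
depth top near [array([ 0.5463, -0.2405,  0.2967]), array([ 0.5463, -0.2428,  0.2967]), array([ 0.5429, -0.244 ,  0.2921]), array([ 0.5477, -0.2441,  0.3002])]
depth side [array([ 0.4942, -0.2993,  0.3547]), array([ 0.4947, -0.304 ,  0.3514]), array([ 0.4994, -0.3004,  0.3572]), array([ 0.4989, -0.3083,  0.3458])]
[array([-130.508 ,    7.3629,  -57.8816]), array([-131.0634,    1.5814,  -57.6591]), array([-133.2609,    7.8857,  -52.7928]), array([-129.6553,   -5.5146,  -53.708 ])]
```

```bash
cat >> h.py <<'E'
OFF=.040  # reported TCP lies this far ahead of the true finger tips
E
python3 - <<'E'
from h import *
k=M+AO*.02
delta(k+TA*.0,TA,by);delta(k+TA*(.011+OFF),TA,by)
E
```

```text
turn [ 0.0003  0.0001 -0.0048] deg 0.3 shift [ -3.4  55.6 -77.2] dist 95.2
turn [ 0.0003  0.0001 -0.0048] deg 0.3 shift [  -5.1   88.3 -116.2] dist 146.1
```

Request:
move_arm --pt "0 0 0 0 0 0 0" --pt "0 0 0 0 0 0 0" --pt "0 0 0 0 0 0 0" --pt "0 0 0 0 0 0 0" --pt "0 0 0 0 0 0 0" --pt "0 0 -0.005 -1 20 -28 0" --pt "0 0 -0.005 -2 42 -57 0" --pt "0 0 -0.005 -3 56 -77 0" --pt "0 0 -0.005 -3 56 -77 0" --pt "0 0 -0.005 -3 56 -77 0"

```text
time: 4.55
eef_pos: [0.5447, -0.162, 0.1735]
tcp_rot: [0.224, 0.671, 0.259, 0.658]
contact_force: [0.0, -0.7, 1.1]
opening: 1.0
```

```bash
python3 - <<'E'
from h import *
show()
d=cam('top'); save(d,'t4.png',(330,120,400,190),8)
d=cam('side'); save(d,'s4.png',(280,170,350,240),8)
k=M+AO*.02
delta(k+TA*(.011+OFF),TA,by)
E
```

```text
t 4.55 p [ 0.5447 -0.162   0.1735] q [-0.7132  0.3196  1.7012  0.483   1.6385 -0.8625] F [ 0.029  -0.7153  1.1173] open 0.9995880931623464
[[-0.0336 -0.0404  0.9986]
 [ 0.6417  0.7651  0.0525]
 [-0.7662  0.6426  0.0002]]
turn [0.0024 0.0028 0.0008] deg 0.2 shift [ -3.1  33.7 -41. ] dist 53.1
```

View pics/t4.png

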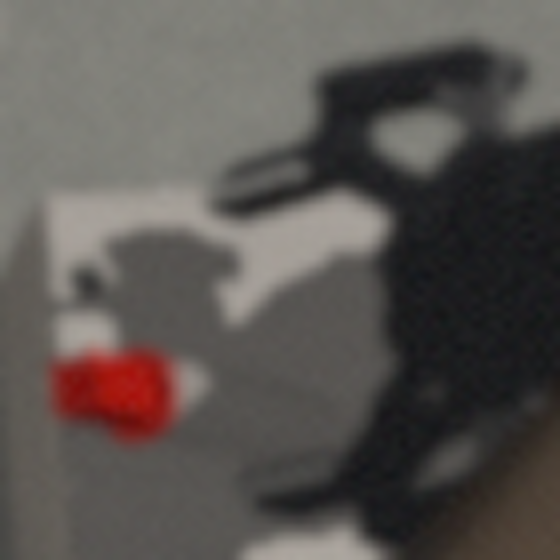

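View pics/s4.png

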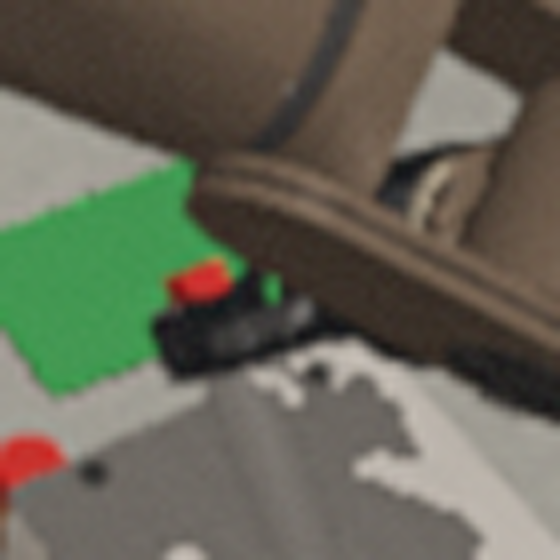

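Request:
move_arm --pt "0 0 0 -1 17 -20 0" --pt "0 0 0 -3 34 -41 0" --pt "0 0 0 -3 34 -41 0" --pt "0 0 0 -3 34 -41 0"

```text
time: 5.05
eef_pos: [0.5432, -0.1302, 0.1349]
tcp_rot: [0.223, 0.67, 0.258, 0.66]
contact_force: [0.2, 0.5, 1.3]
opening: 1.001
```

```bash
python3 - <<'E'
from h import *
show()
d=cam('top'); save(d,'t5.png',(320,120,390,190),8)
print(tips(d,.14)[:12].round())
E
```

```text
t 5.05 p [ 0.5432 -0.1302  0.1349] q [-0.6766  0.3251  1.7706  0.5005  1.5524 -0.871 ] F [0.1612 0.4882 1.335 ] open 1.0008113814897248
[[-0.0299 -0.0421  0.9987]
 [ 0.6394  0.7672  0.0514]
 [-0.7683  0.64    0.004 ]]
[[343. 173. -39. -12. -10.]
 [344. 174. -41. -14. -13.]
 [341. 172. -43.   0.  -9.]
 [344. 173. -43. -11. -11.]
 [345. 174. -44. -13. -13.]
 [346. 173. -47. -15. -11.]
 [353. 175. -47. -44. -13.]
 [346. 174. -47. -14. -14.]
 [349. 174. -48. -25. -13.]
 [354. 175. -48. -46. -13.]
 [341. 151. -50.   2.  45.]
 [355. 175. -50. -47. -13.]]
```

View pics/t5.png

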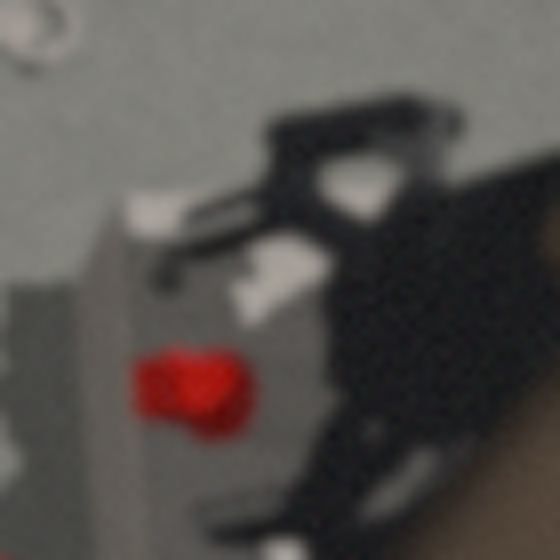

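Request:
move_arm --pt "0 0 0 0 0 0 255" --pt "0 0 0 0 0 0 255" --pt "0 0 0 0 0 0 255" --pt "0 0 0 0 0 0 255" --pt "0 0 0 0 0 0 255" --pt "0 0 0 0 0 0 255" --newtons 40

```text
time: 5.7
eef_pos: [0.5434, -0.1311, 0.1357]
tcp_rot: [0.223, 0.669, 0.258, 0.66]
contact_force: [-2.1, -0.7, 1.6]
opening: 0.222
```

```bash
python3 - <<'E'
from h import *
show()
d=cam('top'); save(d,'t6.png',(320,120,390,190),8)
E
```

```text
t 5.7 p [ 0.5434 -0.1311  0.1357] q [-0.6772  0.3245  1.7693  0.4999  1.5529 -0.8709] F [-2.1151 -0.6733  1.6016] open 0.22232453584594594
[[-0.0291 -0.0425  0.9987]
 [ 0.6384  0.768   0.0513]
 [-0.7692  0.639   0.0047]]
```

View pics/t6.png

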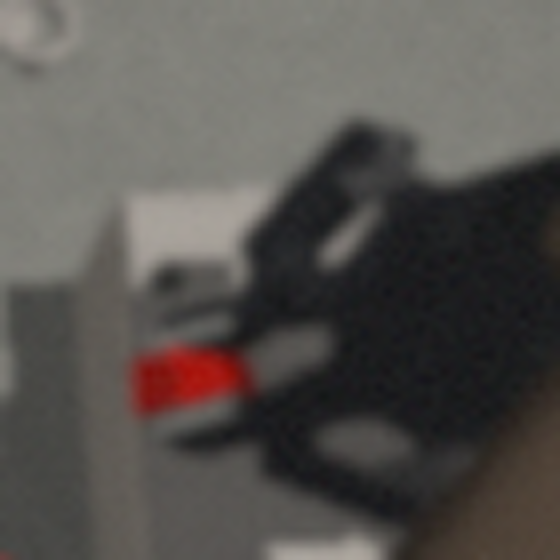

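Gripped: the opening is 0.22 (about 19 mm), and the knob sits between the pads at (190,380). Now I'll draw it out along the bore.

Request:
move_arm --pt "0 0 0 -0.4 7.6 6.4 255" --pt "0 0 0 -0.8 15.3 12.9 255" --pt "0 0 0 -1.4 26.8 22.5 255" --pt "0 0 0 -2 38 32 255" --pt "0 0 0 -2.8 53.5 45 255" --pt "0 0 0 -4 76.5 64.3 255" --pt "0 0 0 -4 76.5 64.3 255" --pt "0 0 0 -4 76.5 64.3 255"

```text
time: 6.55
eef_pos: [0.5394, -0.0536, 0.2007]
tcp_rot: [0.221, 0.669, 0.258, 0.661]
contact_force: [0.8, 0.1, -0.7]
opening: 0.223
```

```bash
python3 - <<'E'
from h import *
show()
d=cam('top'); save(d,'t7.png',(290,110,370,190),7)
d=cam('side'); save(d,'s7.png',(250,150,350,250),7)
E
```

```text
t 6.55 p [ 0.5394 -0.0536  0.2007] q [-0.5775  0.1707  1.8261  0.5448  1.5919 -0.7477] F [ 0.7933  0.0678 -0.7023] open 0.22312974366247904
[[-0.0292 -0.0446  0.9986]
 [ 0.6374  0.7687  0.053 ]
 [-0.7699  0.6381  0.0059]]
```

View pics/t7.png

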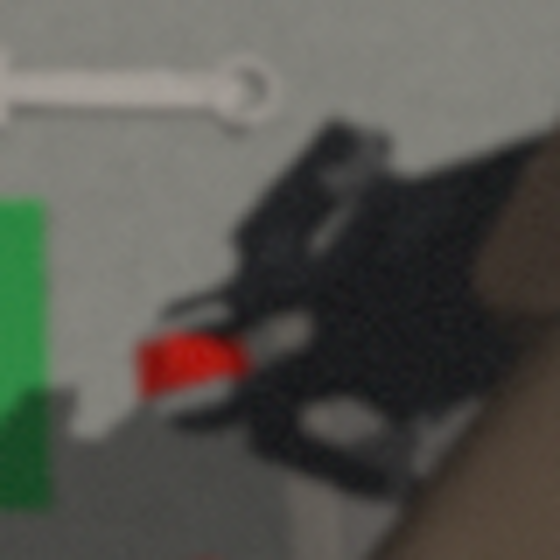

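View pics/s7.png

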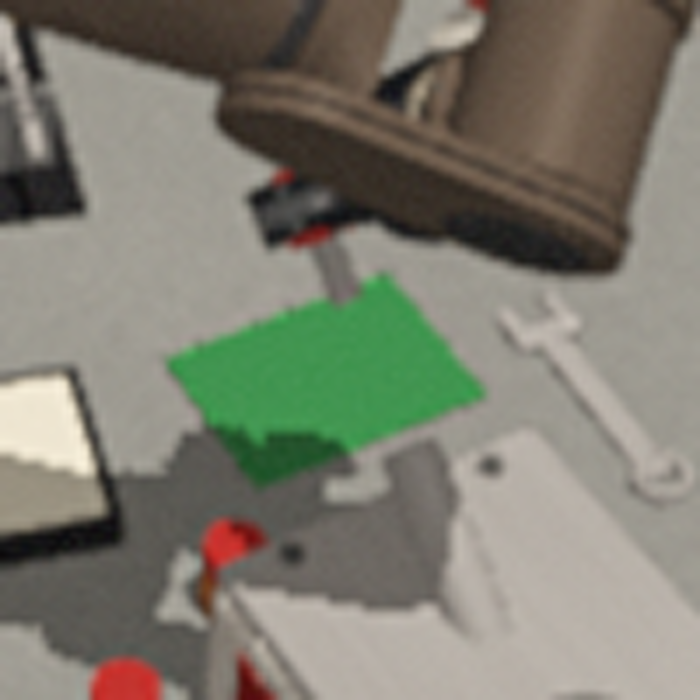

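```bash
python3 - <<'E'
from h import *
p=np.array([.5434,-.1311,.1357]);Rg=np.array([[-.0291,-.0425,.9987],[.6384,.768,.0513],[-.7692,.639,.0047]])
k=M+AO*.02; l=Rg.T@(k-p); print('knob local',l)
x=np.array([0,0,-1.]); 
p,R0,s=st(); m=frame(x,by,R0)
for z in(.10,.024):
    delta(np.array([.6135,.012,z])-m@l,x,by)
print(pt(load('top'),455/1.5,184/1.5,0))
E
```

```text
knob local [-0.0485 -0.0003 -0.0006]
turn [-0.6927 -0.0323 -0.0005] deg 39.7 shift [  75.    66.7 -148. ] dist 178.8
turn [-0.6927 -0.0323 -0.0005] deg 39.7 shift [  75.    66.7 -224. ] dist 245.4
[ 0.7349 -0.0798  0.    ]
```

Request:
move_arm --pt "-0.139 -0.006 0 10 10 0 255" --pt "-0.277 -0.013 0 30 30 0 255" --pt "-0.416 -0.019 0 50 50 -40 255" --pt "-0.554 -0.026 0 75 67 -80 255" --pt "-0.693 -0.032 0 75 67 -120 255" --pt "-0.693 -0.032 0 75 67 -148 255" --pt "-0.693 -0.032 0 75 67 -148 255" --pt "-0.693 -0.032 0 75 67 -148 255"

```text
time: 7.45
eef_pos: [0.6136, 0.0121, 0.0506]
tcp_rot: [-0.018, 0.708, 0.018, 0.706]
contact_force: [-0.4, -1.3, -0.3]
opening: 0.223
```

```bash
python3 - <<'E'
from h import *
show()
d=cam('top'); save(d,'t8.png',(250,110,330,190),7)
d=cam('side'); save(d,'s8.png',(250,150,350,250),7)
E
```

```text
t 7.45 p [0.6136 0.0121 0.0506] q [-0.1454  0.3081  1.8297 -0.0001  1.0064 -0.1971] F [-0.4209 -1.2655 -0.3339] open 0.2230766881818938
[[-0.0027 -0.0517  0.9987]
 [ 0.0003  0.9987  0.0517]
 [-1.      0.0005 -0.0026]]
```

View pics/t8.png

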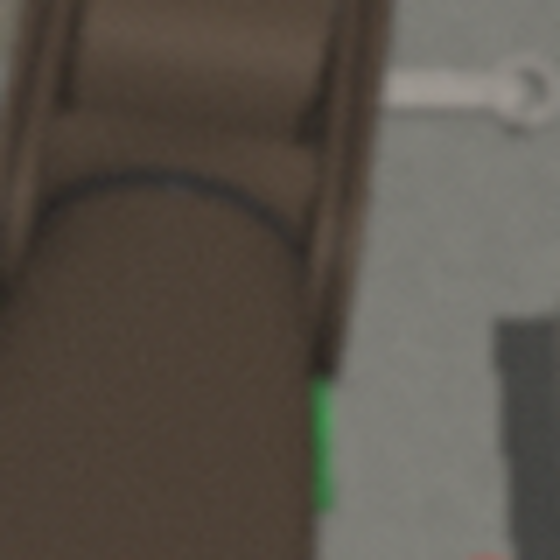

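View pics/s8.png

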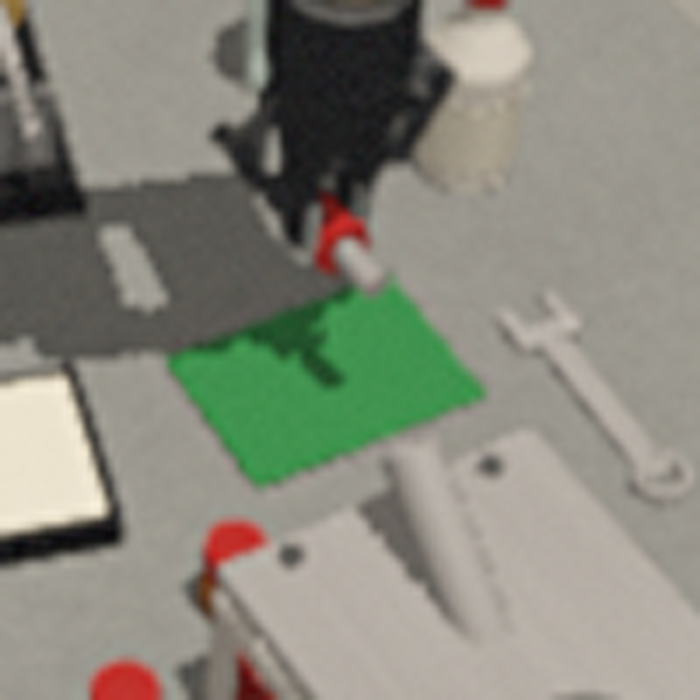

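```bash
python3 - <<'E'
from h import *
d=load('side');p,R0,s=st();l=np.array([-.0485,0,0]); k=p+R0@l
print(k,'flange pred',(proj(d,k+bx*.0175)-[250,150]+.5)*7-.5,'stem end',(proj(d,k+bx*.05)-[250,150]+.5)*7-.5,'knob back',(proj(d,k-bx*.015)-[250,150]+.5)*7-.5)
print('mouth pred',(proj(d,M)-[250,150]+.5)*7-.5)
E
```

```text
[0.6156 0.0113 0.102 ] flange pred [344.4228 244.2188] stem end [380.3263 285.1761] knob back [309.406  204.2729]
mouth pred [408.8302 450.7199]
```

Request:
move_arm --pt "0 0 0 -2 0 -25 255" --pt "0 0 0 -2 0 -50 255" --pt "0 0 0 -2 0 -65 255" --pt "0 0 0 -2 0 -72 255" --pt "0 0 0 -2 0 -77 255" --pt "0 0 0 -2 0 -78 255"

```text
time: 8.15
eef_pos: [0.6143, 0.011, -0.024]
tcp_rot: [-0.018, 0.706, 0.018, 0.708]
contact_force: [0.4, -0.7, -0.6]
opening: 0.221
```

```bash
python3 - <<'E'
from h import *
show()
d=cam('side'); save(d,'s9.png',(270,165,330,225),10)
E
```

```text
t 8.15 p [ 0.6143  0.011  -0.024 ] q [-0.1471  0.4153  1.8512 -0.0001  0.8712 -0.1974] F [ 0.4327 -0.6998 -0.6017] open 0.22074119878555373
[[ 0.0038 -0.0504  0.9987]
 [-0.0007  0.9987  0.0504]
 [-1.     -0.0009  0.0038]]
```

View pics/s9.png

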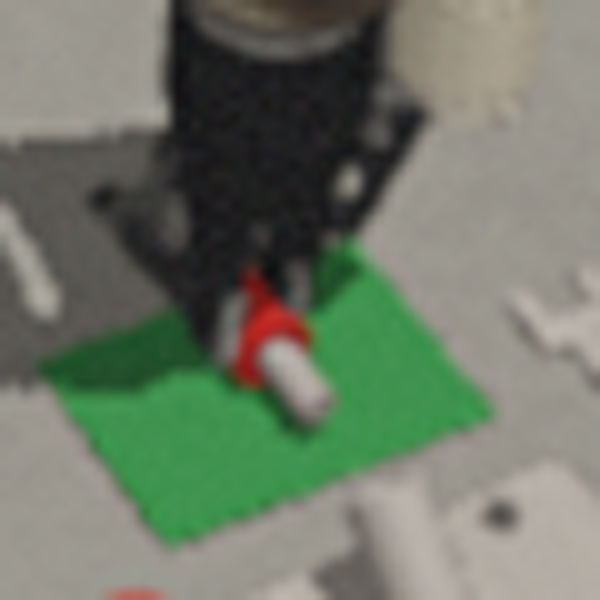

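Request:
move_arm --pt "0 0 0 0 0 -3 255" --pt "0 0 0 0 0 -4 255" --pt "0 0 0 0 0 -4 255" --pt "0 0 0 0 0 -4 170" --pt "0 0 0 0 0 -4 140" --pt "0 0 0 0 0 -4 110" --pt "0 0 0 0 0 -4 110" --pt "0 0 0 0 0 20 110" --pt "0 0 0 0 0 60 110" --pt "0 0 0 0 0 110 110" --pt "0 0 0 0 0 160 60" --pt "0 0 0 0 0 200 0"

```text
time: 9.4
eef_pos: [0.6151, 0.011, 0.1795]
tcp_rot: [-0.018, 0.704, 0.017, 0.709]
contact_force: [0.1, 0.3, -0.7]
opening: 0.887
```

```bash
python3 - <<'E'
from h import *
show()
d=cam('side'); save(d,'s10.png',(270,165,330,225),10)
# gauge
g=np.array([np.cos(np.radians(-104)),np.sin(np.radians(-104)),0]); jaw=np.array([-g[1],g[0],0])
col=np.array([.5553,.2700,.06]); grip=col-.045*g; print(grip)
x=np.array([0,0,-1.])
for z in(.12,0): delta(grip+x*(.019+OFF)+[0,0,z],x,jaw)
E
```

```text
t 9.4 p [0.6151 0.011  0.1795] q [-0.1468  0.1637  1.7483 -0.0001  1.2225 -0.1975] F [ 0.1246  0.3158 -0.6628] open 0.8870601408760155
[[ 0.007  -0.0507  0.9987]
 [-0.0011  0.9987  0.0507]
 [-1.     -0.0015  0.007 ]]
[0.5662 0.3137 0.06  ]
turn [ 0.0058  0.0188 -0.2952] deg 17.0 shift [-52.9 303.1 -66.8] dist 314.9
turn [ 0.0058  0.0188 -0.2952] deg 17.0 shift [ -52.9  303.1 -186.8] dist 359.9
```

View pics/s10.png

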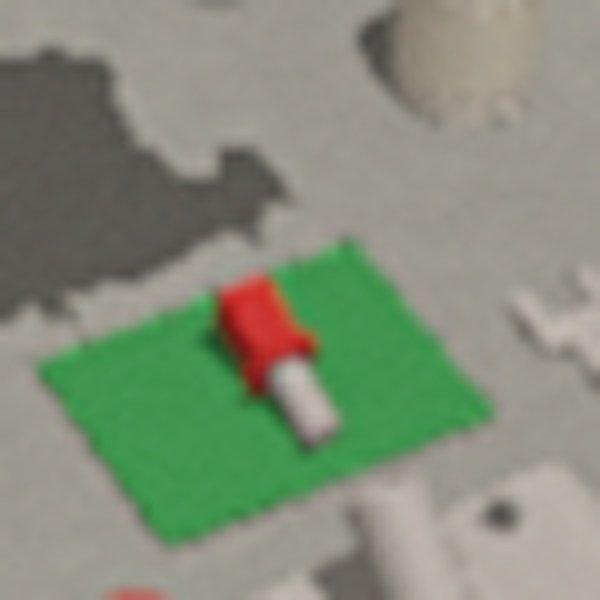

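Request:
move_arm --pt "0 0 0 0 20 20 0" --pt "0.002 0.006 -0.1 -10 60 20 0" --pt "0.004 0.012 -0.2 -20 110 0 0" --pt "0.006 0.019 -0.295 -30 155 -20 0" --pt "0.006 0.019 -0.295 -38 200 -40 0" --pt "0.006 0.019 -0.295 -46 245 -60 0" --pt "0.006 0.019 -0.295 -53 285 -67 0" --pt "0.006 0.019 -0.295 -53 303 -67 0" --pt "0.006 0.019 -0.295 -53 303 -67 0" --pt "0.006 0.019 -0.295 -53 303 -67 0"

```text
time: 10.45
eef_pos: [0.5667, 0.3131, 0.1211]
tcp_rot: [0.086, 0.702, -0.086, 0.702]
contact_force: [-0.9, 0.2, -0.4]
opening: 1.0
```

```bash
python3 - <<'E'
from h import *
show()
d=cam('side'); save(d,'s11.png',(215,90,285,180),7)
d=cam('top'); save(d,'t11.png',(120,130,240,220),6)
g=np.array([np.cos(np.radians(-104)),np.sin(np.radians(-104)),0]); jaw=np.array([-g[1],g[0],0])
grip=np.array([.5561,.2698,.06])-.045*g
x=np.array([0,0,-1.]);delta(grip+x*(.019+OFF),x,jaw)
E
```

```text
t 10.45 p [0.5667 0.3131 0.1211] q [ 0.3485  0.2912  1.7081 -0.0006  1.1418  0.5925] F [-0.8988  0.1721 -0.388 ] open 0.9999844711145232
[[ 0.0007  0.2414  0.9704]
 [-0.0003  0.9704 -0.2414]
 [-1.     -0.0001  0.0008]]
turn [-0.0001  0.001   0.0014] deg 0.1 shift [  -0.     1.3 -120.5] dist 120.5
```

View pics/s11.png

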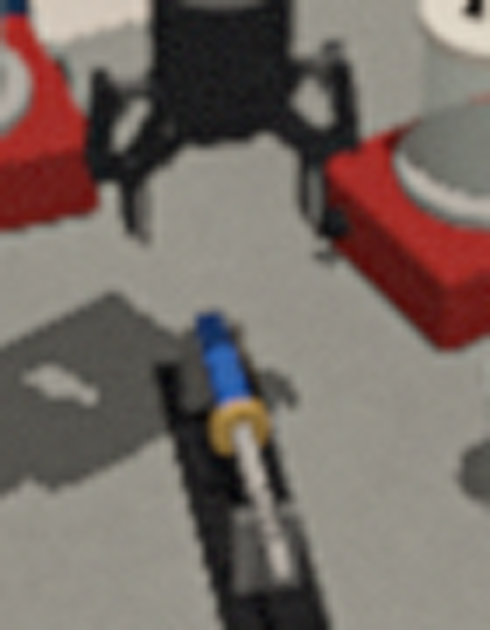

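View pics/t11.png

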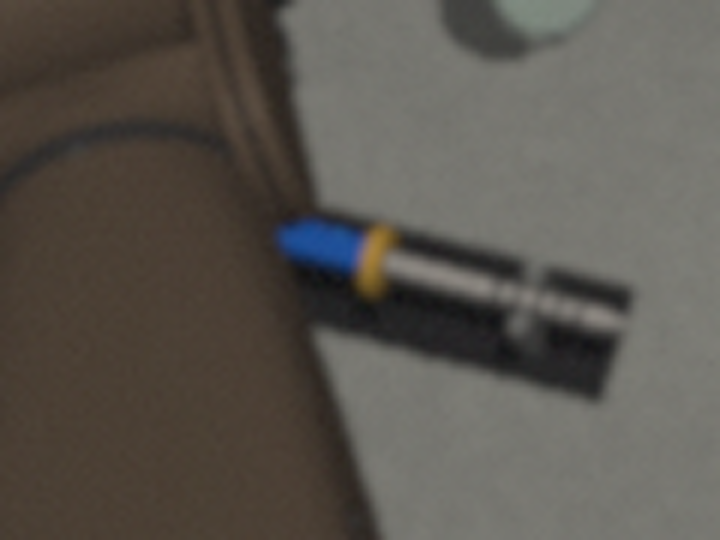

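Request:
move_arm --pt "0 0 0 0 0 -35 0" --pt "0 0 0 0 1 -70 0" --pt "0 0 0 0 1 -100 0" --pt "0 0 0 0 1 -118 0" --pt "0 0 0 0 1 -120 0" --pt "0 0 0 0 1 -120 0"

```text
time: 11.15
eef_pos: [0.5679, 0.3127, 0.0021]
tcp_rot: [0.087, 0.701, -0.087, 0.702]
contact_force: [-0.2, 0.1, 0.1]
opening: 1.003
```

```bash
python3 - <<'E'
from h import *
show()
d=cam('side'); save(d,'s12.png',(215,100,285,180),7)
E
```

```text
t 11.15 p [0.5679 0.3127 0.0021] q [ 0.3472  0.4387  1.7585 -0.0004  0.9426  0.5942] F [-0.2151  0.1449  0.0681] open 1.003331341783254
[[ 0.0018  0.2443  0.9697]
 [ 0.0003  0.9697 -0.2443]
 [-1.      0.0007  0.0016]]
```

View pics/s12.png

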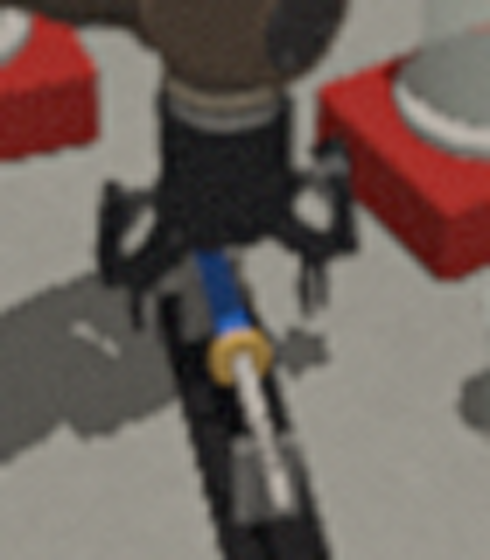

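Request:
move_arm --pt "0 0 0 0 0 0 255" --pt "0 0 0 0 0 0 255" --pt "0 0 0 0 0 0 255" --pt "0 0 0 0 0 0 255" --pt "0 0 0 0 0 0 255" --pt "0 0 0 0 0 0 255" --pt "0 0 0 0 0 0 255" --newtons 60

```text
time: 11.9
eef_pos: [0.5688, 0.3134, 0.0036]
tcp_rot: [0.088, 0.7, -0.086, 0.703]
contact_force: [-0.5, -0.5, 2.3]
opening: 0.176
```

```bash
python3 - <<'E'
from h import *
show()
d=cam('side'); save(d,'s13.png',(215,100,285,180),7)
E
```

```text
t 11.9 p [0.5688 0.3134 0.0036] q [ 0.3477  0.4373  1.7571 -0.0003  0.9427  0.5942] F [-0.5298 -0.5067  2.2807] open 0.175610507753887
[[ 0.0042  0.2439  0.9698]
 [ 0.0013  0.9698 -0.2439]
 [-1.      0.0023  0.0038]]
```

View pics/s13.png

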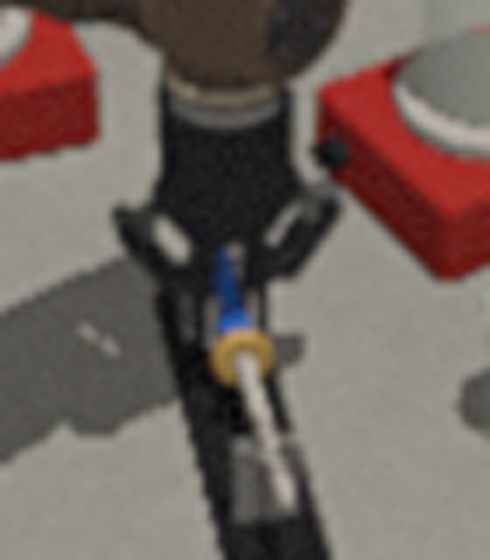

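Request:
move_arm --pt "0 0 0 0 0 10 255" --pt "0 0 0 0 0 30 255" --pt "0 0 0 0 0 60 255" --pt "0 0 0 0 0 100 255" --pt "0 0 0 0 0 140 255" --pt "0 0 0 0 0 180 255" --pt "0 0 0 0 0 210 255" --pt "0 0 0 0 0 210 255" --pt "0 0 0 0 0 210 255"

```text
time: 12.85
eef_pos: [0.5687, 0.3133, 0.2138]
tcp_rot: [0.088, 0.7, -0.086, 0.703]
contact_force: [0.1, -0.7, -1.3]
opening: 0.177
```

```bash
python3 - <<'E'
from h import *
show()
d=cam('side'); save(d,'s14.png',(205,60,295,160),6)
d=cam('top'); save(d,'t14.png',(120,110,240,200),6)
E
```

```text
t 12.85 p [0.5687 0.3133 0.2138] q [ 0.3476  0.2132  1.6276 -0.0003  1.2959  0.5941] F [ 0.092  -0.6868 -1.2719] open 0.176587812096573
[[ 0.0047  0.2439  0.9698]
 [ 0.0014  0.9698 -0.2439]
 [-1.      0.0025  0.0042]]
```

View pics/s14.png

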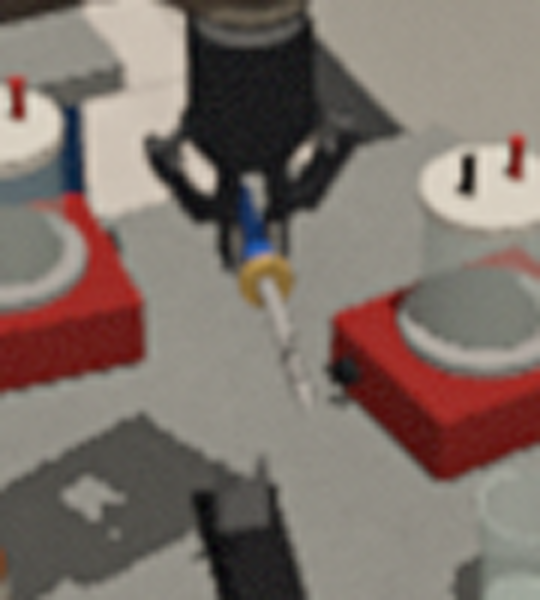

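View pics/t14.png

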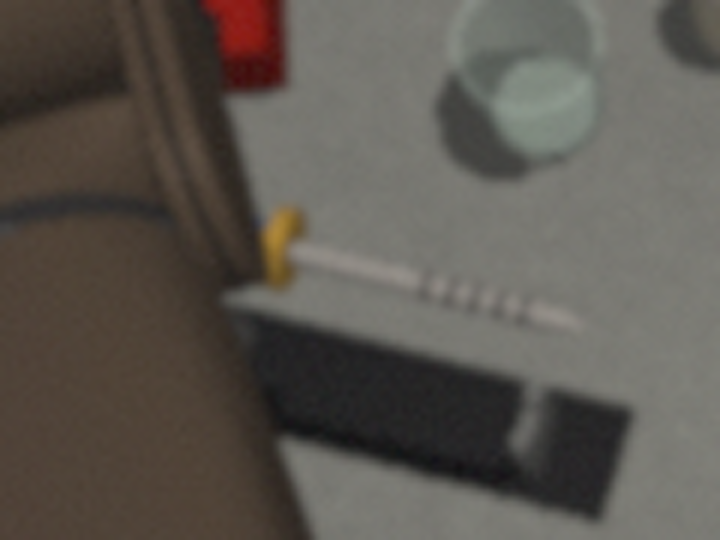

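```bash
cat >> h.py <<'E'
def ray(d,u,v):
    K=d['K'];r=rot(d['attitude'])@np.array([(u-K[0,2])/K[0,0],(v-K[1,2])/K[1,1],1.]);return d['eye'],r/np.linalg.norm(r)
def tri(a,b):
    A=[];B=[]
    for e,r in(a,b):
        P=np.eye(3)-np.outer(r,r);A.append(P);B.append(P@e)
    x=np.linalg.lstsq(np.vstack(A),np.hstack(B),rcond=None)[0]
    return x,[np.linalg.norm((np.eye(3)-np.outer(r,r))@(x-e))*1000 for e,r in(a,b)]
E
python3 - <<'E'
from h import *
T=load('top');S=load('side');p,R0,_=st()
t,e=tri(ray(T,120+583/6-.5,110+323/6-.5),ray(S,205+308/6-.5,60+408/6-.5))
c,e2=tri(ray(T,120+297/6-.5,110+250/6-.5),ray(S,205+266/6-.5,60+285/6-.5))
print('tip',t,e,'local',R0.T@(t-p)*1e3); print('col',c,e2,'local',R0.T@(c-p)*1e3,'len',np.linalg.norm(t-c))
f=lambda d,o,x:(proj(d,x)-o+.5)*6
for nm,y in(('collar',-.045),('tip',-.165),('mid',-.1)):
  x=p+R0@np.array([-.059,y,0]); print(nm,x,f(T,[120,110],x),f(S,[205,60],x))
E
```

```text
tip [0.5272 0.1542 0.2726] [np.float64(0.592375383953424), np.float64(0.5923753839540146)] local [ -61.8282 -163.601    -0.2988]
col [0.5554 0.2673 0.275 ] [np.float64(0.6663752907719638), np.float64(0.6663752907718121)] local [-64.266  -47.1334  -0.5482] len 0.11649332472168393
collar [0.5565 0.2692 0.2698] [294.6529 252.9715] [267.3114 289.7436]
tip [0.5272 0.1528 0.2698] [586.9723 326.525 ] [310.0182 413.0826]
mid [0.543  0.2159 0.2698] [428.2016 286.5751] [286.3289 344.667 ]
```

```bash
python3 - <<'E'
from h import *
ims=[]
for n,b in(('top',(335,155,375,185)),('side',(295,195,335,225))):
    d=load(n);s=20
    im=cv2.resize(d['color'][b[1]:b[3],b[0]:b[2],::-1],None,fx=s,fy=s,interpolation=cv2.INTER_CUBIC)
    im=np.clip(im.astype(float)*1.3,0,255).astype(np.uint8)
    cv2.imwrite('pics/m_%s.png'%n,im)
    e2=np.cross(AO,by)
    f=lambda p:tuple(int(x) for x in ((proj(d,p)-np.array(b[:2])+.5)*s-.5).round())
    for r,so,c in((.009,0,(255,0,255)),(.014,0,(0,255,0)),(.014,-.04,(0,255,0))):
        pts=np.array([f(M+AO*so+r*(np.cos(a)*by+np.sin(a)*e2)) for a in np.linspace(0,6.28,40)]); cv2.polylines(im,[pts],True,c,1)
    cv2.imwrite('pics/mo_%s.png'%n,im); print(f(M))
E
cd pics; python3 -c "
import cv2,numpy as np
for n in('top','side'):
    a=cv2.imread('m_%s.png'%n);b=cv2.imread('mo_%s.png'%n);cv2.imwrite('mm_%s.png'%n,cv2.resize(np.vstack([a,b]),(400,600)))
a=cv2.imread('mm_top.png');b=cv2.imread('mm_side.png');cv2.imwrite('mm.png',np.hstack([a,b]))"
```

```text
(263, 296)
(269, 389)
```

View pics/mm.png

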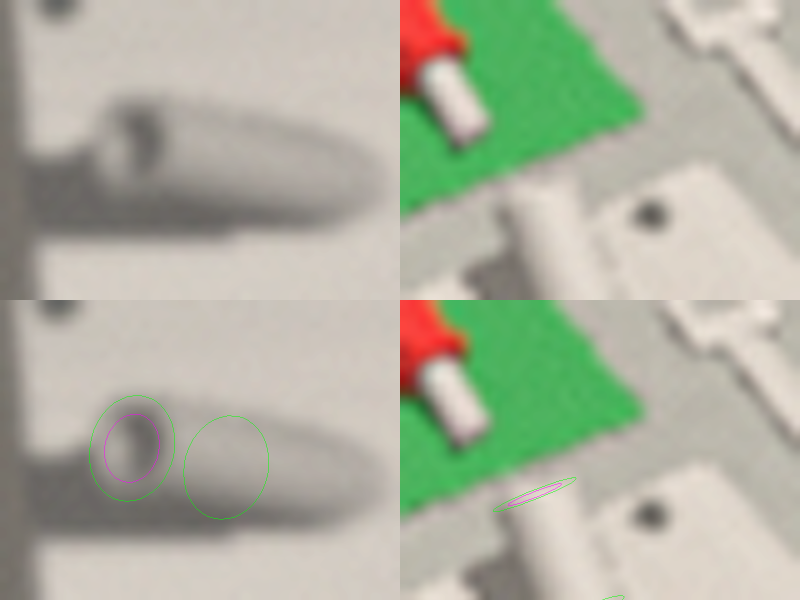

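```bash
sed -i 's/^OFF=.040.*/OFF=.040\nM=np.array([.5458,-.1785,.16]); TIP=np.array([-.0618,-.164,0])/' h.py; cat >> h.py <<'E'
def ins(s,side=0.,up=0.):
    p,R0,_=st(); m=frame(TA,by,R0); e2=np.cross(AO,by); e2=e2*np.sign(e2[2])
    delta(M+AO*s+side*by+up*e2-m@TIP,TA,by)
E
python3 - <<'E'
from h import *
show(); ins(.1); ins(.04)
E
```

```text
t 12.95 p [0.5674 0.3128 0.2108] q [ 0.3476  0.2156  1.6304 -0.0003  1.296   0.5941] F [-0.4506  0.1598 -3.0391] open 0.17889716419928245
[[-0.0003  0.2439  0.9698]
 [-0.0004  0.9698 -0.2439]
 [-1.     -0.0004 -0.0001]]
turn [ 0.6978 -0.0681  0.2864] deg 43.4 shift [ -34.3 -249.7   71.6] dist 262.0
turn [ 0.6978 -0.0681  0.2864] deg 43.4 shift [ -31.9 -295.6   33. ] dist 299.1
```

Request:
move_arm --pt "0.07 -0.007 0.03 0 -10 20 255" --pt "0.2 -0.02 0.08 -5 -40 40 255" --pt "0.33 -0.03 0.135 -10 -80 60 255" --pt "0.46 -0.045 0.19 -20 -120 72 255" --pt "0.59 -0.058 0.24 -28 -165 72 255" --pt "0.698 -0.068 0.286 -34 -205 72 255" --pt "0.698 -0.068 0.286 -34 -235 72 255" --pt "0.698 -0.068 0.286 -34 -250 72 255" --pt "0.698 -0.068 0.286 -34 -250 72 255" --pt "0.698 -0.068 0.286 -34 -250 72 255"

```text
time: 13.95
eef_pos: [0.5332, 0.0638, 0.2822]
tcp_rot: [0.225, 0.671, 0.259, 0.657]
contact_force: [-0.4, 0.2, -0.8]
opening: 0.175
```

```bash
python3 - <<'E'
from h import *
show(); ins(.1); ins(.03)
d=cam('side'); save(d,'s15.png',(255,120,345,230),5)
d=cam('top'); save(d,'t15.png',(270,120,370,200),7)
e=np.cross(AO,by)
p,R0,_=st()
t=p+R0@TIP
T=load('top');S=load('side'); print('tip pred T',(proj(T,t)-[270,120]+.5)*7,'S',(proj(S,t)-[255,120]+.5)*5,'mouth T',(proj(T,M)-[270,120]+.5)*7,'S',(proj(S,M)-[255,120]+.5)*5)
E
```

```text
t 13.95 p [0.5332 0.0638 0.2822] q [-0.4008  0.0089  1.8485  0.6175  1.626  -0.5276] F [-0.3932  0.1848 -0.7982] open 0.17531575652942766
[[-0.035  -0.0394  0.9986]
 [ 0.6427  0.7643  0.0527]
 [-0.7653  0.6437 -0.0014]]
turn [-0.0011 -0.0015 -0.0003] deg 0.1 shift [-0.1 -0.7  0.2] dist 0.7
turn [-0.0011 -0.0015 -0.0003] deg 0.1 shift [  2.7 -54.2 -44.8] dist 70.4
tip pred T [366.5293 309.1142] S [209.0334 322.9622] mouth T [549.5389 346.8153] S [269.2154 472.8518]
```

View pics/s15.png

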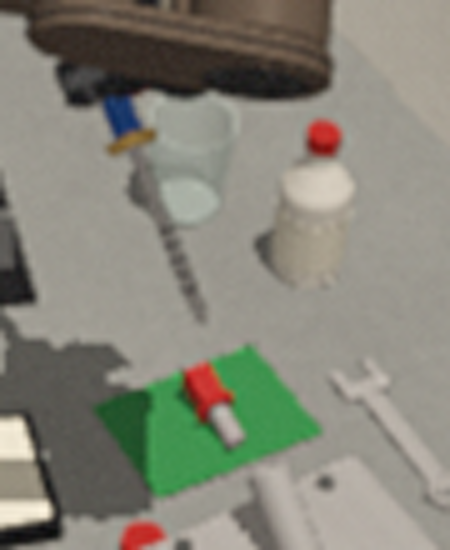

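View pics/t15.png

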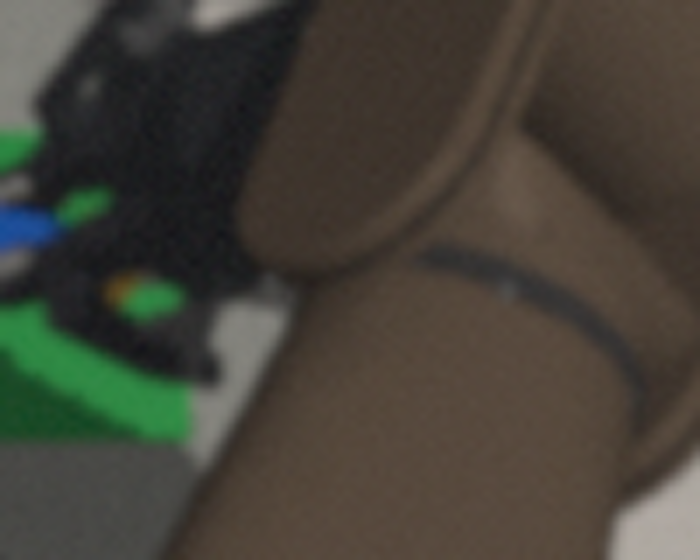

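```bash
python3 - <<'E'
from h import *
S=load('side');p,R0,_=st()
f=lambda x:(proj(S,x)-[255,120]+.5)*5
for y in(-.044,-.1,-.164): print(y,f(p+R0@np.array([-.0618,y,0])))
t=p+R0@TIP;e2=np.cross(AO,by)
print('by/mm',f(t+by*.001)-f(t),'e2',f(t+e2*.001)-f(t),e2,'AO',f(t+AO*.001)-f(t))
save(S,'s15b.png',(270,140,310,190),12)
print((proj(S,p+R0@np.array([-.0618,-.044,0]))-[270,140]+.5)*12,(proj(S,t)-[270,140]+.5)*12)
E
```

```text
-0.044 [137.4783 145.4691]
-0.1 [170.8766 228.314 ]
-0.164 [209.0334 322.9622]
by/mm [ 1.3371 -0.5562] e2 [-0.6437  0.2112] [-0.0336  0.6419 -0.766 ] AO [-0.5947 -1.4792]
[149.9479 109.1258] [321.6802 535.1094]
```

View pics/s15b.png

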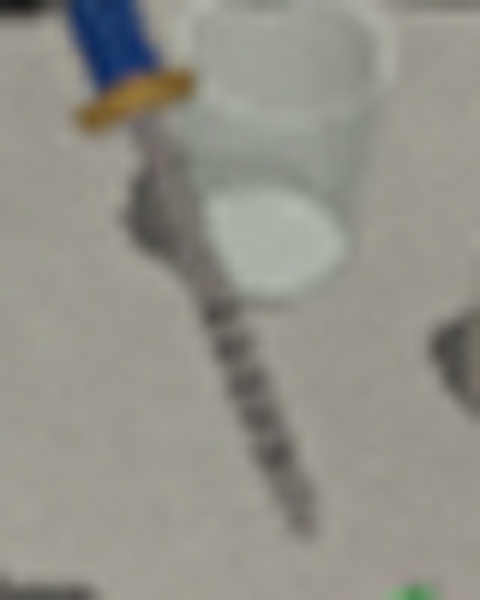

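```bash
python3 - <<'E'
from h import *
S=cam('side');p,R0,_=st();show()
print('pred',(proj(S,p+R0@np.array([-.0618,-.044,0]))-[270,140]+.5)*12,(proj(S,p+R0@TIP)-[270,140]+.5)*12)
for (u,v) in((150,150),(205,275),(240,350),(270,440),(295,500),(125,95),(160,95),(110,50)):
    U,V=270+u/12-.5,140+v/12-.5
    x=pt(S,U,V); print(u,v,'local',R0.T@(x-p)*1e3, x)
save(S,'s16.png',(270,140,310,190),12)
E
```

```text
t 14.1 p [0.5332 0.0646 0.2828] q [-0.3992  0.0078  1.848   0.6173  1.6262 -0.5279] F [-0.1705 -1.0423 -1.716 ] open 0.1790839409299693
[[-0.0353 -0.0418  0.9985]
 [ 0.6421  0.7647  0.0547]
 [-0.7658  0.6431 -0.0001]]
pred [149.9608 108.5126] [321.8995 534.449 ]
150 150 local [-58.7087 -53.9623  -3.0145] [ 0.5345 -0.0146  0.2931]
205 275 local [-60.4998 -89.6987  -2.638 ] [ 0.5364 -0.043   0.2715]
240 350 local [ -59.5831 -111.2841   -0.9491] [ 0.539  -0.0588  0.2569]
270 440 local [ -62.5133 -136.0137   -4.0052] [ 0.537  -0.0798  0.2432]
295 500 local [ -61.9218 -152.9885   -3.5219] [ 0.5382 -0.0924  0.2319]
125 95 local [-73.1815 -39.1495 -10.4892] [ 0.5269 -0.0129  0.3137]
160 95 local [-73.1163 -42.3431  -1.206 ] [ 0.5363 -0.0148  0.3116]
110 50 local [-65.4906 -26.3103  -6.0736] [0.5305 0.0021 0.3161]
```

View pics/s16.png

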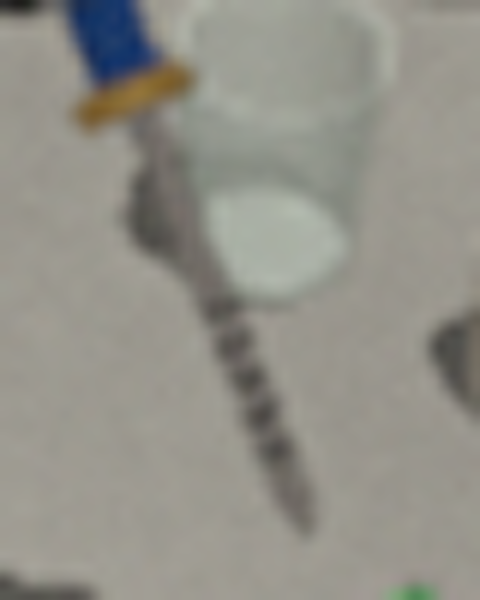

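```bash
sed -i 's/TIP=np.array(.*/TIP=np.array([-.0565,-.164,-.0015])/' h.py; python3 - <<'E'
from h import *
ins(.1); ins(.015)
E
```

```text
turn [-0.0004 -0.0002 -0.0023] deg 0.1 shift [ 1.7 -4.8  3.6] dist 6.2
turn [-0.0004 -0.0002 -0.0023] deg 0.1 shift [  5.1 -69.8 -51.1] dist 86.6
```

Request:
move_arm --pt "0 0 -0.002 2 -5 4 255" --pt "0 0 -0.002 3 -27 -15 255" --pt "0 0 -0.002 4 -50 -34 255" --pt "0 0 -0.002 5 -70 -51 255" --pt "0 0 -0.002 5 -70 -51 255" --pt "0 0 -0.002 5 -70 -51 255"

```text
time: 14.7
eef_pos: [0.5384, -0.005, 0.2322]
tcp_rot: [0.225, 0.671, 0.26, 0.658]
contact_force: [-0.3, -0.3, -1.1]
opening: 0.176
```

```bash
python3 - <<'E'
from h import *
show(); ins(.015); ins(-.02)
S=cam('side');p,R0,_=st();f=lambda x:(proj(S,x)-[285,175]+.5)*12
save(S,'s17.png',(285,165,325,225),12)
f=lambda x:(proj(S,x)-[285,165]+.5)*12
print('pred col',f(p+R0@(TIP+[0,.12,0])),'tip',f(p+R0@TIP),'mouth',f(M),f(M-by*.014),f(M+by*.014),f(M-AO*.05))
d=cam('top'); save(d,'t17.png',(300,130,380,200),7)
E
```

```text
t 14.7 p [ 0.5384 -0.005   0.2322] q [-0.5075  0.1042  1.8422  0.5771  1.6085 -0.6622] F [-0.3319 -0.2978 -1.1347] open 0.17577225482235528
[[-0.0341 -0.0403  0.9986]
 [ 0.6428  0.7642  0.0528]
 [-0.7652  0.6438 -0.0001]]
turn [-0.0013 -0.0002 -0.0005] deg 0.1 shift [-0.2 -0.3 -0.4] dist 0.5
turn [-0.0013 -0.0002 -0.0005] deg 0.1 shift [  1.2 -27.  -22.9] dist 35.5
pred col [ 94.1341 111.0237] tip [266.0415 537.0939] mouth [286.117  594.8443] [241.5192 614.9119] [330.3945 574.9208] [357.4912 772.3677]
```

View pics/s17.png

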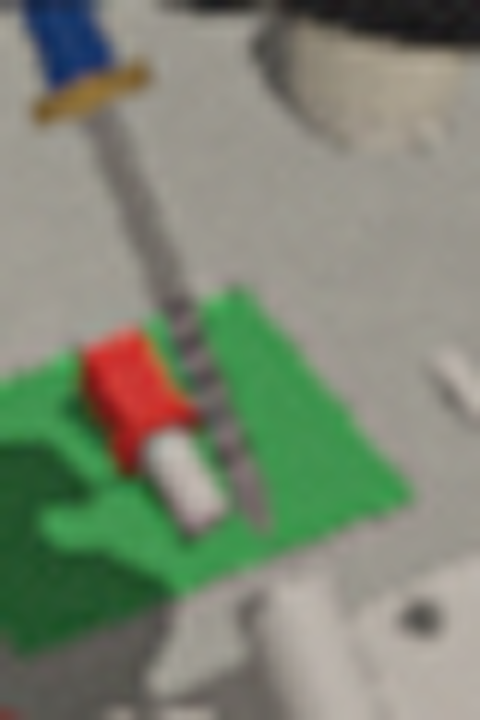

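View pics/t17.png

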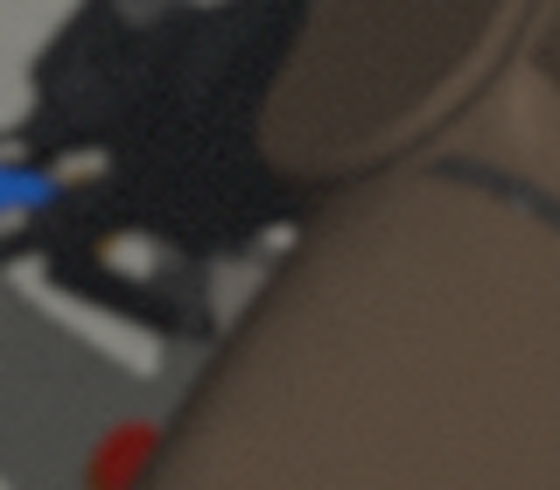

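Request:
move_arm --pt "0 0 0 0 -7 -6 255" --pt "0 0 0 0.5 -15 -13 255" --pt "0 0 0 1 -23 -19.3 255" --pt "0 0 0 1 -27 -23 255" --pt "0 0 0 1 -27 -23 255"

```text
time: 15.3
eef_pos: [0.5393, -0.0323, 0.209]
tcp_rot: [0.225, 0.67, 0.26, 0.658]
contact_force: [-0.3, -0.2, -1.4]
opening: 0.175
```

```bash
python3 - <<'E'
from h import *
show(); _,R0,s=st(); print('F tool',R0.T@np.array(s['contact_force']),'T',np.array(s['wrist_torque'])); ins(-.02); ins(-.05)
S=cam('side');save(S,'s18.png',(285,165,325,225),12)
E
```

```text
t 15.3 p [ 0.5393 -0.0323  0.209 ] q [-0.5476  0.1495  1.8363  0.5599  1.5948 -0.7147] F [-0.2505 -0.1983 -1.353 ] open 0.1748717857733134
[[-0.0339 -0.0404  0.9986]
 [ 0.6426  0.7644  0.0527]
 [-0.7655  0.6435  0.    ]]
F tool [ 0.9168 -1.0121 -0.2607] T [-0.4458  0.0027 -0.004 ]
turn [-0.0009 -0.     -0.0004] deg 0.1 shift [0.3 0.3 0.2] dist 0.5
turn [-0.0009 -0.     -0.0004] deg 0.1 shift [  1.5 -22.7 -19. ] dist 29.6
```

View pics/s18.png

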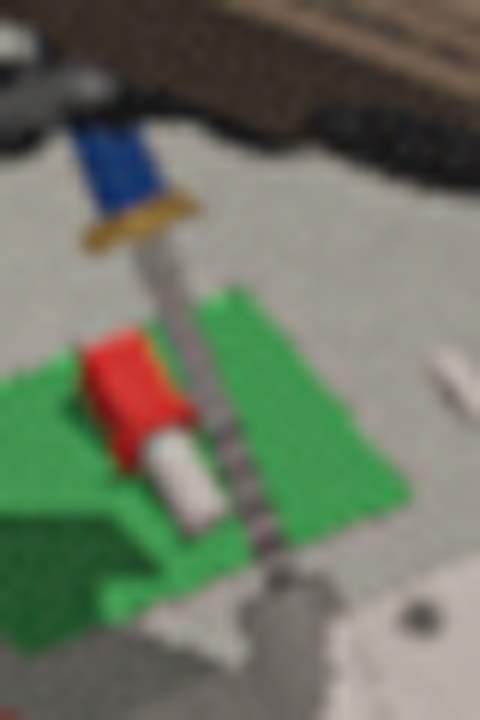

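Request:
move_arm --pt "0 0 0 0.4 -8 -6.5 255" --pt "0 0 0 0.8 -15 -12.7 255" --pt "0 0 0 1.2 -23 -19 255" --pt "0 0 0 1.6 -31 -25.7 255" --pt "0 0 0 2 -38 -32 255" --pt "0 0 0 2 -38 -32 255" --pt "0 0 0 2 -38 -32 255"

```text
time: 16.05
eef_pos: [0.5415, -0.0701, 0.1773]
tcp_rot: [0.225, 0.67, 0.26, 0.658]
contact_force: [0.3, 0.6, -1.1]
opening: 0.174
```

```bash
python3 - <<'E'
from h import *
show(); _,R0,s=st(); print('F tool',R0.T@np.array(s['contact_force']),'T',R0.T@np.array(s['wrist_torque'])); ins(-.07); ins(-.11);ins(-.12)
S=cam('side');save(S,'s19.png',(285,165,325,225),12)
E
```

```text
t 16.05 p [ 0.5415 -0.0701  0.1773] q [-0.5997  0.2197  1.8175  0.5373  1.5759 -0.7818] F [ 0.2627  0.5969 -1.1425] open 0.1741698286689427
[[-0.0337 -0.0404  0.9986]
 [ 0.6431  0.764   0.0527]
 [-0.765   0.644   0.0002]]
F tool [ 1.249  -0.2904  0.2935] T [ 0.0258  0.0229 -0.3787]
turn [-0.0016  0.0002 -0.0003] deg 0.1 shift [ 0.2 -0.1 -0.2] dist 0.3
turn [-0.0016  0.0002 -0.0003] deg 0.1 shift [  1.8 -30.7 -25.9] dist 40.2
turn [-0.0016  0.0002 -0.0003] deg 0.1 shift [  2.2 -38.4 -32.3] dist 50.2
```

View pics/s19.png

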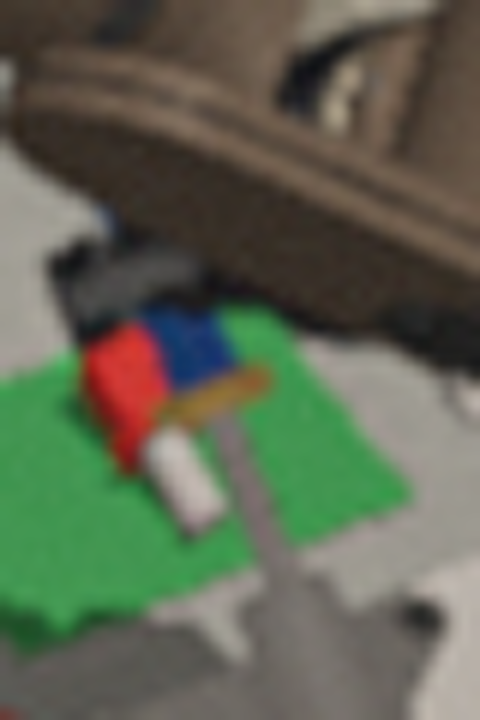

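Request:
move_arm --pt "0 0 0 0.4 -8 -6.5 255" --pt "0 0 0 0.9 -15.5 -13 255" --pt "0 0 0 1.3 -23 -19.3 255" --pt "0 0 0 1.7 -30 -25.2 255" --pt "0 0 0 1.9 -33 -27.8 255" --pt "0 0 0 1.9 -33 -27.8 255"

```text
time: 16.7
eef_pos: [0.5433, -0.1034, 0.1491]
tcp_rot: [0.225, 0.67, 0.26, 0.658]
contact_force: [0.2, 0.7, -1.2]
opening: 0.176
```

```bash
python3 - <<'E'
from h import *
show(); _,R0,s=st(); print('F tool',R0.T@np.array(s['contact_force']),'T',R0.T@np.array(s['wrist_torque'])); ins(-.12); ins(-.125)
S=cam('side');save(S,'s20.png',(285,185,325,235),12)
E
```

```text
t 16.7 p [ 0.5433 -0.1034  0.1491] q [-0.6427  0.2865  1.7927  0.5176  1.559  -0.8351] F [ 0.2213  0.6635 -1.1877] open 0.17604745262978364
[[-0.0338 -0.0398  0.9986]
 [ 0.6434  0.7637  0.0522]
 [-0.7648  0.6443 -0.0002]]
F tool [ 1.3277 -0.2673  0.2559] T [-0.0123  0.0654 -0.3931]
turn [-0.002  -0.0003  0.0002] deg 0.1 shift [ 0.4 -5.1 -4.1] dist 6.6
turn [-0.002  -0.0003  0.0002] deg 0.1 shift [ 0.6 -8.9 -7.3] dist 11.6
```

View pics/s20.png

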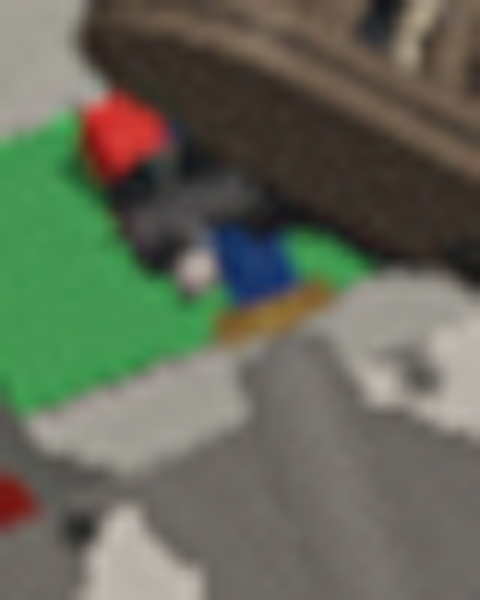

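Request:
move_arm --pt "0 0 0 0.1 -1.9 -1.6 255" --pt "0 0 0 0.2 -3.8 -3.2 255" --pt "0 0 0 0.3 -5 -4.2 255" --pt "0 0 0 0.3 -5 -4.2 255"

```text
time: 17.15
eef_pos: [0.5437, -0.1074, 0.1463]
tcp_rot: [0.225, 0.67, 0.261, 0.657]
contact_force: [-1.2, 2.7, 2.5]
opening: 0.173
```

```bash
python3 - <<'E'
from h import *
show(); _,R0,s=st(); print('F tool',R0.T@np.array(s['contact_force']),'T',R0.T@np.array(s['wrist_torque'])); ins(-.12); ins(-.125)
E
```

```text
t 17.15 p [ 0.5437 -0.1074  0.1463] q [-0.648   0.2956  1.788   0.5164  1.5593 -0.8427] F [-1.2483  2.6695  2.4881] open 0.17327238845321666
[[-0.0342 -0.0411  0.9986]
 [ 0.6451  0.7622  0.0535]
 [-0.7633  0.646   0.0005]]
F tool [-0.1344  3.6934 -1.1026] T [-0.0237  0.1398  0.2665]
turn [-0.0042  0.0002 -0.0011] deg 0.3 shift [-0.  -1.1 -1.3] dist 1.7
turn [-0.0042  0.0002 -0.0011] deg 0.3 shift [ 0.2 -5.  -4.5] dist 6.7
```

Request:
move_arm --pt "0 0 0 0 -1 -0.9 255" --pt "0 0 0 0 -2 -1.7 255" --pt "0 0 0 0 -2 -1.7 255"

```text
time: 17.45
eef_pos: [0.5436, -0.1072, 0.1466]
tcp_rot: [0.227, 0.67, 0.264, 0.656]
contact_force: [-3.0, 7.5, 6.0]
opening: 0.175
```

```bash
python3 - <<'E'
from h import *
show(); _,R0,s=st(); print('F tool',R0.T@np.array(s['contact_force']),'T',R0.T@np.array(s['wrist_torque'])); ins(-.12)
S=cam('side');save(S,'s21.png',(285,185,325,235),12)
E
```

```text
t 17.45 p [ 0.5436 -0.1072  0.1466] q [-0.6492  0.2982  1.7863  0.519   1.5644 -0.8457] F [-3.0205  7.5407  6.034 ] open 0.1749728664993245
[[-0.0356 -0.0424  0.9985]
 [ 0.6497  0.7582  0.0554]
 [-0.7594  0.6506  0.0006]]
F tool [ 0.4243  9.7715 -2.5946] T [0.0948 0.227  1.1489]
turn [-0.0103  0.     -0.0031] deg 0.6 shift [ 0.1 -1.3 -1.6] dist 2.0
```

View pics/s21.png

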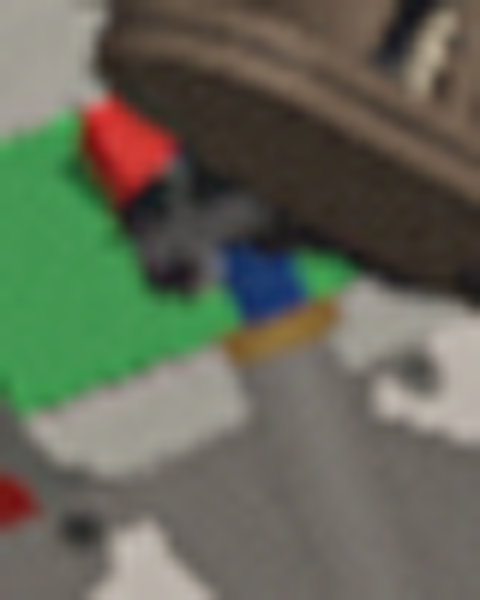

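The collar is seated: it no longer advances at about 10 N axial, and the collar sits flush on the mouth in the picture. Now I'll draw it out along the bore.

```bash
python3 - <<'E'
from h import *
ins(-.06);ins(.03); ins(.08)
E
```

```text
turn [-0.0101  0.     -0.0032] deg 0.6 shift [-2.3 44.6 37. ] dist 58.0
turn [-0.0101  0.     -0.0032] deg 0.6 shift [ -5.9 113.5  94.9] dist 148.0
turn [-0.0101  0.     -0.0032] deg 0.6 shift [ -7.9 151.7 127. ] dist 198.0
```

Request:
move_arm --pt "0 0 0 -0.2 4 3.3 255" --pt "-0.005 0 -0.002 -0.7 14 11.6 255" --pt "-0.01 0 -0.003 -1.5 29 24 255" --pt "-0.01 0 -0.003 -2.3 45 37 255" --pt "-0.01 0 -0.003 -3.2 62 51.5 255" --pt "-0.01 0 -0.003 -4.2 80 66.7 255" --pt "-0.01 0 -0.003 -5 97 81 255" --pt "-0.01 0 -0.003 -5.9 114 95 255" --pt "-0.01 0 -0.003 -7 133 111 255" --pt "-0.01 0 -0.003 -7.9 152 127 255" --pt "-0.01 0 -0.003 -7.9 152 127 255" --pt "-0.01 0 -0.003 -7.9 152 127 255"

```text
time: 18.7
eef_pos: [0.5356, 0.0447, 0.2735]
tcp_rot: [0.223, 0.671, 0.259, 0.658]
contact_force: [0.2, 0.1, -1.4]
opening: 0.172
```

```bash
python3 - <<'E'
from h import *
show(); S=cam('side');save(S,'s22.png',(260,120,340,230),5)
p,R0,_=st(); f=lambda x:(proj(S,x)-[260,120]+.5)*5
print('pred col',f(p+R0@(TIP+[0,.12,0])),'tip',f(p+R0@TIP))
# final pose: level, yaw g, tip at pad centre z=.10
pad=np.array([.4268,.0052,.10])
for yaw in(-104,-90):
    g=np.array([np.cos(np.radians(yaw)),np.sin(np.radians(yaw)),0]);x=np.array([0,0,-1.]);m=frame(x,np.array([-g[1],g[0],0]),R0)
    print(yaw,m[:,1]@g,pad-m@TIP)
    delta(pad+[0,0,.1]-m@TIP,x,np.array([-g[1],g[0],0]))
E
```

```text
t 18.7 p [0.5356 0.0447 0.2735] q [-0.43    0.0287  1.8431  0.6054  1.627  -0.5608] F [ 0.2376  0.113  -1.4479] open 0.17153914463262737
[[-0.0331 -0.0413  0.9986]
 [ 0.6403  0.7663  0.0529]
 [-0.7674  0.6411  0.0011]]
pred col [124.892  177.7594] tip [196.3336 355.3523]
-104 -1.0 [0.4679 0.164  0.0435]
turn [-0.6962  0.0667 -0.2843] deg 43.3 shift [ -67.5  119.5 -129.3] dist 188.6
-90 -1.0 [0.4283 0.1692 0.0435]
turn [-0.6967 -0.0186 -0.05  ] deg 40.0 shift [-107.1  124.8 -129.3] dist 209.2
```

View pics/s22.png

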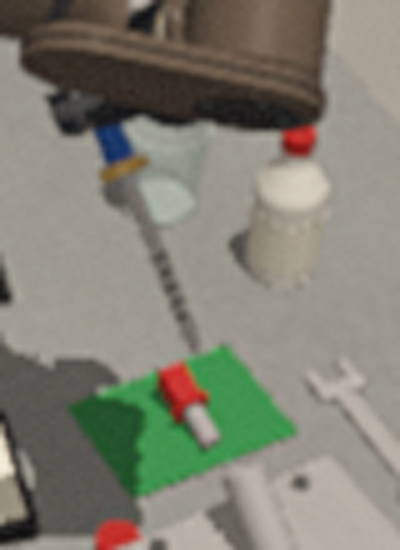

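Request:
move_arm --pt "-0.12 0.011 -0.048 0 15 10 255" --pt "-0.24 0.023 -0.096 -5 35 10 255" --pt "-0.36 0.034 -0.145 -15 60 0 255" --pt "-0.48 0.045 -0.193 -28 85 -15 255" --pt "-0.6 0.056 -0.24 -42 110 -45 255" --pt "-0.696 0.067 -0.284 -56 120 -80 255" --pt "-0.696 0.067 -0.284 -67 120 -110 255" --pt "-0.696 0.067 -0.284 -67 120 -129 255" --pt "-0.696 0.067 -0.284 -67 120 -129 255" --pt "-0.696 0.067 -0.284 -67 120 -129 255"

```text
time: 19.75
eef_pos: [0.4685, 0.1638, 0.1434]
tcp_rot: [0.086, 0.702, -0.087, 0.701]
contact_force: [-0.6, 0.1, -0.7]
opening: 0.177
```

```bash
python3 - <<'E'
from h import *
show(); S=cam('side');save(S,'s23.png',(205,140,285,240),6);T=cam('top');save(T,'t23.png',(190,170,310,260),6)
p,R0,_=st();t=p+R0@TIP
print('tip',t,'S',(proj(S,t)-[205,140]+.5)*6,'T',(proj(T,t)-[190,170]+.5)*6)
g=np.array([np.cos(np.radians(-104)),np.sin(np.radians(-104)),0]);x=np.array([0,0,-1.]);m=frame(x,np.array([-g[1],g[0],0]),R0)
delta(np.array([.4268,.0052,.10])-m@TIP,x,np.array([-g[1],g[0],0]))
E
```

```text
t 19.75 p [0.4685 0.1638 0.1434] q [ 0.1315 -0.0632  2.0538  0.0003  1.1528  0.3766] F [-0.6472  0.0557 -0.7408] open 0.17669802185850106
[[-0.0017  0.2428  0.9701]
 [ 0.      0.9701 -0.2428]
 [-1.     -0.0004 -0.0017]]
tip [0.4284 0.0052 0.2016] S [267.1675 237.6998] T [535.6397 244.8113]
turn [-0.0006  0.0021  0.0011] deg 0.1 shift [  -1.9   -0.  -101.8] dist 101.8
```

View pics/s23.png

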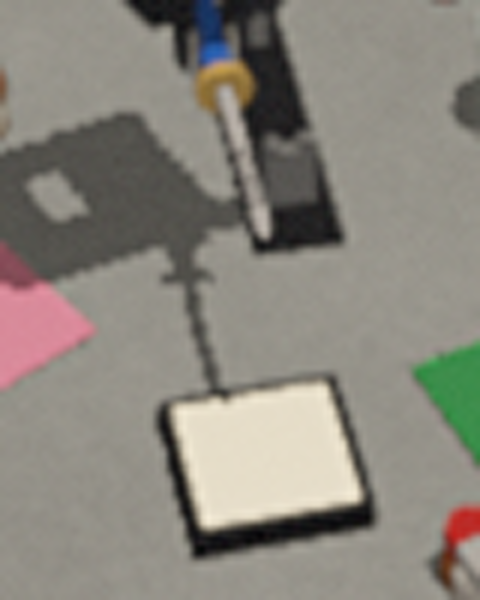

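View pics/t23.png

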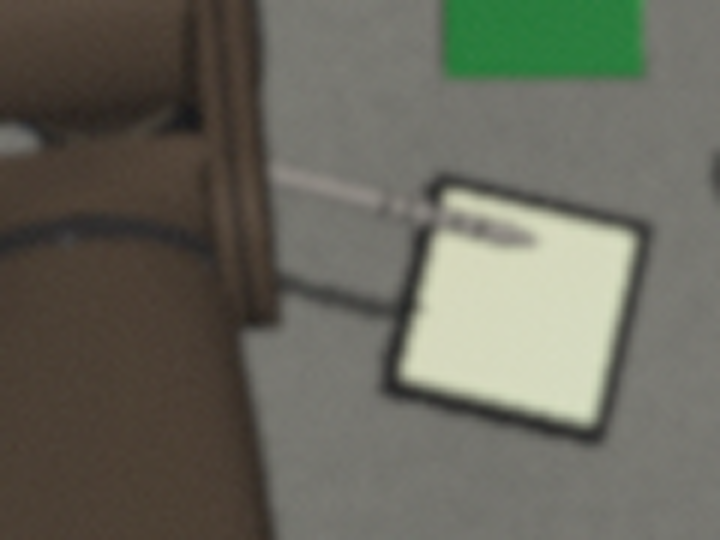

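Request:
move_arm --pt "0 0.001 0 0 0 -20 255" --pt "0 0.002 0.001 -1 0 -50 255" --pt "0 0.002 0.001 -2 0 -80 255" --pt "0 0.002 0.001 -2 0 -98 255" --pt "0 0.002 0.001 -2 0 -102 255" --pt "0 0.002 0.001 -2 0 -102 255" --pt "0 0.002 0.001 -2 0 -102 255" --pt "0 0.002 0.001 -2 0 -102 255" --pt "0 0.002 0.001 -2 0 -102 255"

```text
time: 20.75
eef_pos: [0.4689, 0.1641, 0.0445]
tcp_rot: [0.087, 0.701, -0.086, 0.703]
contact_force: [0.2, 0.7, -1.0]
opening: 0.177
```

```bash
python3 - <<'E'
from h import *
show(); S=cam('side');save(S,'s24.png',(215,150,285,240),7);T=cam('top');save(T,'t24.png',(190,170,310,260),6);save(S,'s24f.png',None,1.5);save(T,'t24f.png',None,1.5)
p,R0,_=st();t=p+R0@TIP
P=np.array([.4268,.0052,.02])
print('tip',t,'S',(proj(S,t)-[215,150]+.5)*7,'T',(proj(T,t)-[190,170]+.5)*6, 'pad S',(proj(S,P)-[215,150]+.5)*7,'T',(proj(T,P)-[190,170]+.5)*6)
show()
E
```

```text
t 20.75 p [0.4689 0.1641 0.0445] q [0.1318 0.0737 2.1199 0.0007 0.9455 0.3758] F [ 0.2401  0.6869 -1.0382] open 0.17730264859717365
[[ 0.0025  0.2421  0.9703]
 [ 0.0009  0.9703 -0.2421]
 [-1.      0.0015  0.0022]]
tip [0.4272 0.0053 0.1003] S [240.7847 355.2262] T [526.0371 282.8013] pad S [241.3614 462.4815] T [519.712  307.1817]
t 20.85 p [0.4684 0.1641 0.044 ] q [0.1318 0.0741 2.1206 0.0007 0.9453 0.3758] F [-0.0507  0.1807 -0.7266] open 0.17407125906360427
[[ 0.0015  0.2419  0.9703]
 [ 0.0008  0.9703 -0.2419]
 [-1.      0.0011  0.0012]]
```

View pics/s24.png

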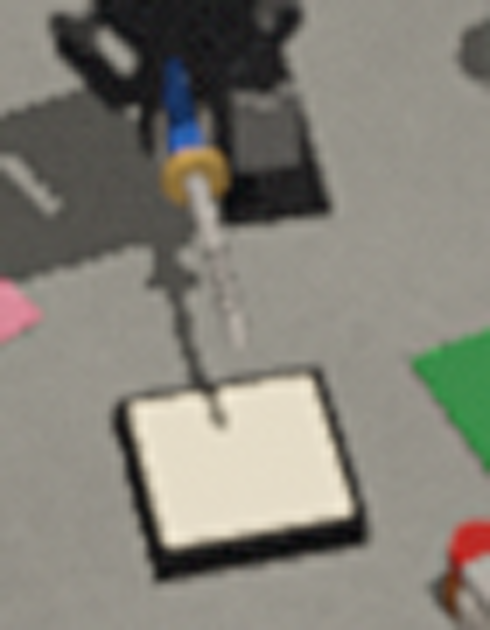

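View pics/t24.png

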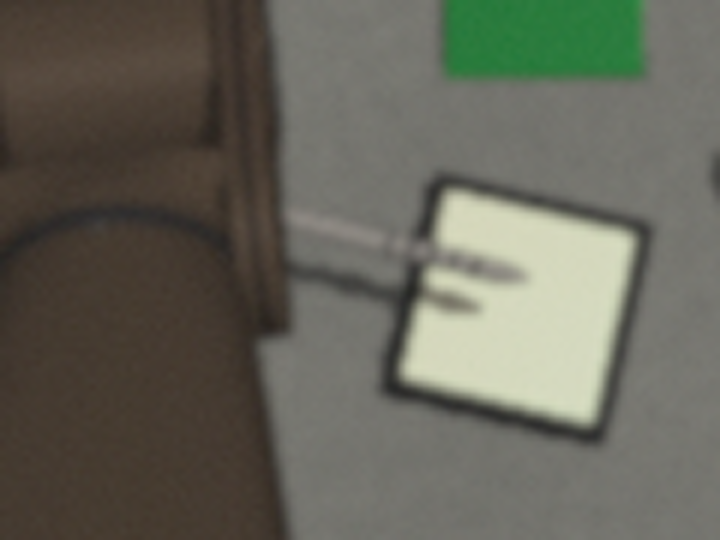

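View pics/s24f.png

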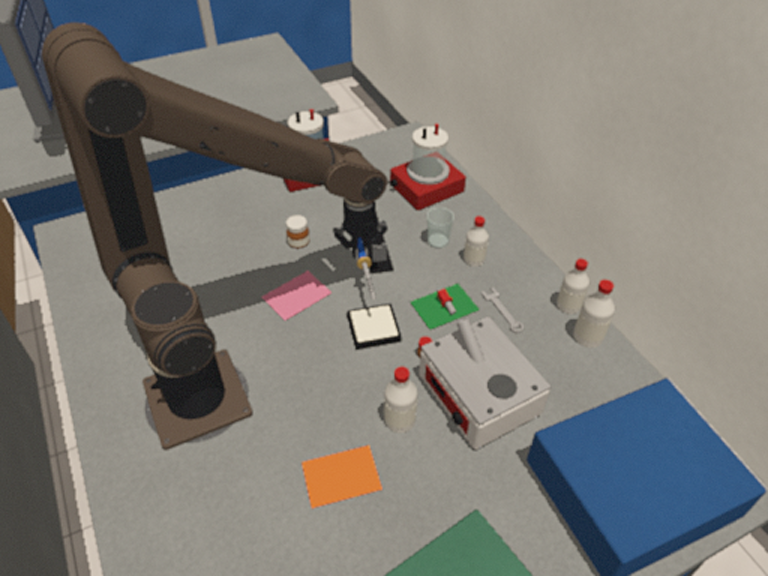

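```bash
python3 - <<'E'
from h import *
T=load('top');S=load('side')
print(tri(ray(T,190+526/6-.5,170+275/6-.5),ray(S,215+239/7-.5,150+347/7-.5)))
c=tri(ray(T,190+(438+648+600+390)/24-.5,170+(178+228+440+388)/24-.5),ray(S,215+(120+318+363+155)/28-.5,150+(405+370+525+560)/28-.5)); print('pad c',c)
rectS=[pt(S,215+u/7-.5,150+v/7-.5,.02) for u,v in((122,400),(318,370),(366,522),(160,552))]; print(np.mean(rectS,0),rectS)
# other rod points for tilt: depth of rod px in side
p,R0,_=st()
for u,v in((200,195),(212,245),(222,285),(233,325)):
    x=pt(S,215+u/7-.5,150+v/7-.5);print(x,R0.T@(x-p)*1e3)
E
```

```text
(array([0.4283, 0.0059, 0.1056]), [np.float64(1.6418465746672626), np.float64(1.6418465746671613)])
pad c (array([0.426 , 0.0056, 0.0182]), [np.float64(0.36922196634655313), np.float64(0.3692219663467568)])
[0.4278 0.0071 0.02  ] [array([0.3901, 0.07  , 0.02  ]), array([0.4897, 0.044 , 0.02  ]), array([ 0.4655, -0.0569,  0.02  ]), array([ 0.366 , -0.0288,  0.02  ])]
[0.4553 0.1114 0.1029] [-58.9363 -54.1502   0.1631]
[0.4449 0.0752 0.1046] [-60.666  -91.8771  -1.174 ]
[0.4381 0.0494 0.103 ] [ -59.1476 -118.5266   -1.5141]
[0.4291 0.0179 0.1087] [ -64.8812 -151.2295   -2.6401]
```

```bash
python3 - <<'E'
from h import *
S=load('side');T=load('top');p,R0,_=st()
for y in(-.044,-.06,-.08,-.1,-.12,-.14,-.155,-.164):
    x=p+R0@np.array([-.0565,y,-.0015]); print(y,'S',(proj(S,x)-[215,150]+.5)*7,'T',(proj(T,x)-[190,170]+.5)*6)
save(S,'s25.png',(235,165,255,205),18);save(T,'t25.png',(235,200,285,225),16)
for y in(-.06,-.1,-.14,-.164):
    x=p+R0@np.array([-.0565,y,-.0015]); print(y,'S',(proj(S,x)-[235,165]+.5)*18,'T',(proj(T,x)-[235,200]+.5)*16)
x=p+R0@TIP
print('per mm z S',(proj(S,x+[0,0,.001])-proj(S,x))*18,'T',(proj(T,x+[0,0,.001])-proj(T,x))*16)
E
```

```text
-0.044 S [193.0338 185.1614] T [269.0863 217.4768]
-0.06 S [199.1161 206.8236] T [303.1989 226.1493]
-0.08 S [206.8376 234.3237] T [345.9033 237.006 ]
-0.1 S [214.6941 262.3047] T [388.6785 247.8807]
-0.12 S [222.6892 290.7792] T [431.5247 258.7734]
-0.14 S [230.8266 319.7605] T [474.442  269.6843]
-0.155 S [237.0253 341.8372] T [506.6769 277.8793]
-0.164 S [240.7847 355.2262] T [526.0371 282.8013]
-0.06 S [152.0128 261.8321] T [ 88.5304 123.0647]
-0.1 S [192.0706 404.4978] T [316.4759 181.0151]
-0.14 S [233.5541 552.2413] T [545.1788 239.1581]
-0.164 S [259.1606 643.4387] T [682.7656 274.1367]
per mm z S [-0.0386 -3.5567] T [ 0.2288 -0.8404]
```

View pics/s25.png

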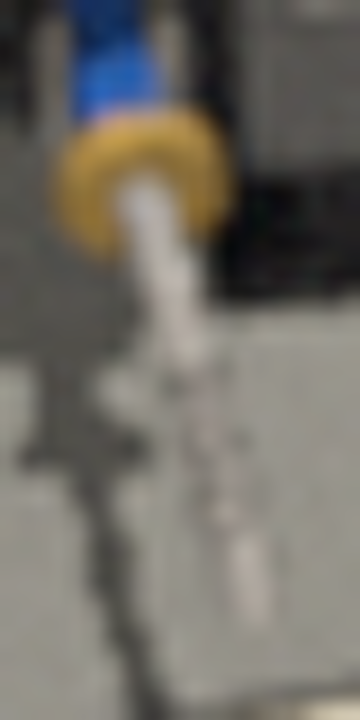

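View pics/t25.png

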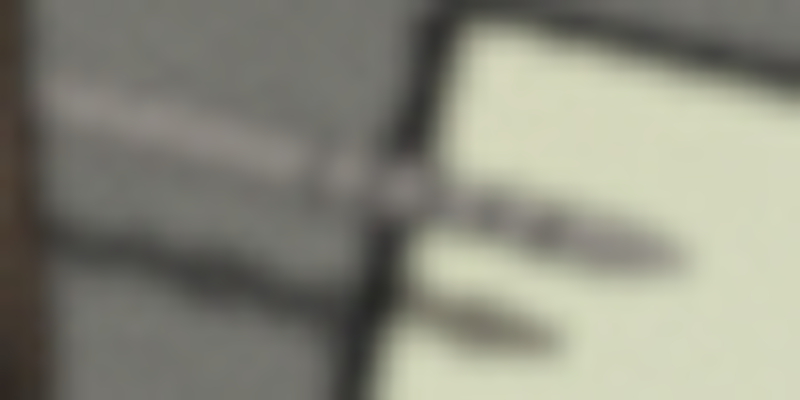

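Request:
move_arm --pt "0 0 0 -1 0 -2 255" --pt "0 0 0 -2 0 -3 255" --pt "0 0 0 -2 0 -3 255" --pt "0 0 0 -2 0 -3 255" --pt "0 0 0 -2 0 -3 255" --pt "0 0 0 -2 0 -3 255"

```text
time: 21.45
eef_pos: [0.4664, 0.1641, 0.041]
tcp_rot: [0.087, 0.701, -0.086, 0.702]
contact_force: [-0.1, -0.7, -1.8]
opening: 0.177
```

```bash
python3 - <<'E'
from h import *
show(); S=cam('side');T=cam('top');save(T,'t26.png',(180,130,310,250),6);save(S,'s26.png',(215,150,310,240),8);show()
p,R0,s=st(); print(np.abs(s['dq']).max())
E
```

```text
t 21.45 p [0.4664 0.1641 0.041 ] q [0.1324 0.0751 2.1262 0.0007 0.9388 0.3763] F [-0.1385 -0.7297 -1.796 ] open 0.17667520909182485
[[ 0.0014  0.242   0.9703]
 [ 0.0008  0.9703 -0.242 ]
 [-1.      0.0011  0.0012]]
t 21.55 p [0.4664 0.1641 0.041 ] q [0.1324 0.0751 2.1261 0.0007 0.9388 0.3763] F [ 0.8088  0.1677 -0.361 ] open 0.1727844521452346
[[ 0.0016  0.2419  0.9703]
 [ 0.0008  0.9703 -0.2419]
 [-1.      0.0011  0.0013]]
0.002520415033817902
```

View pics/s26.png

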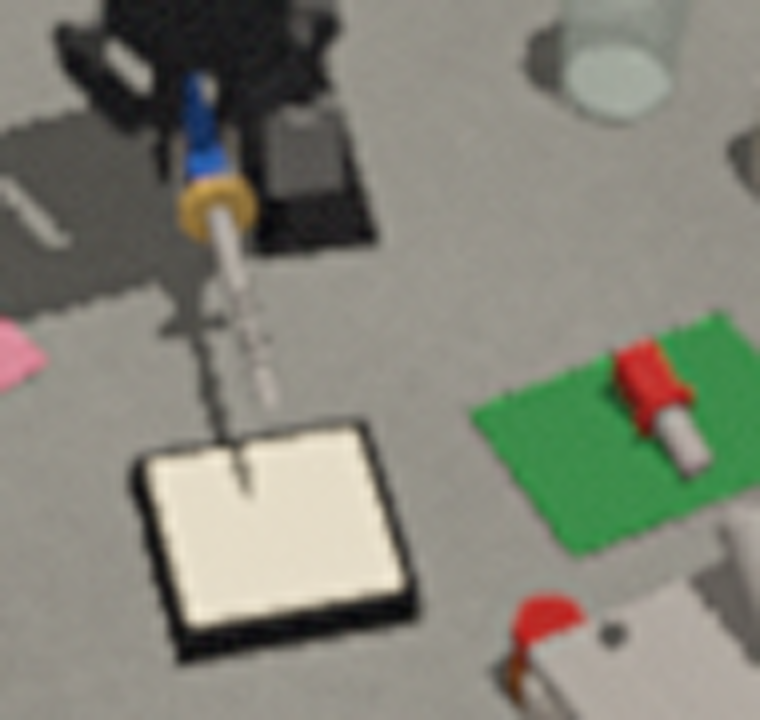

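View pics/t26.png

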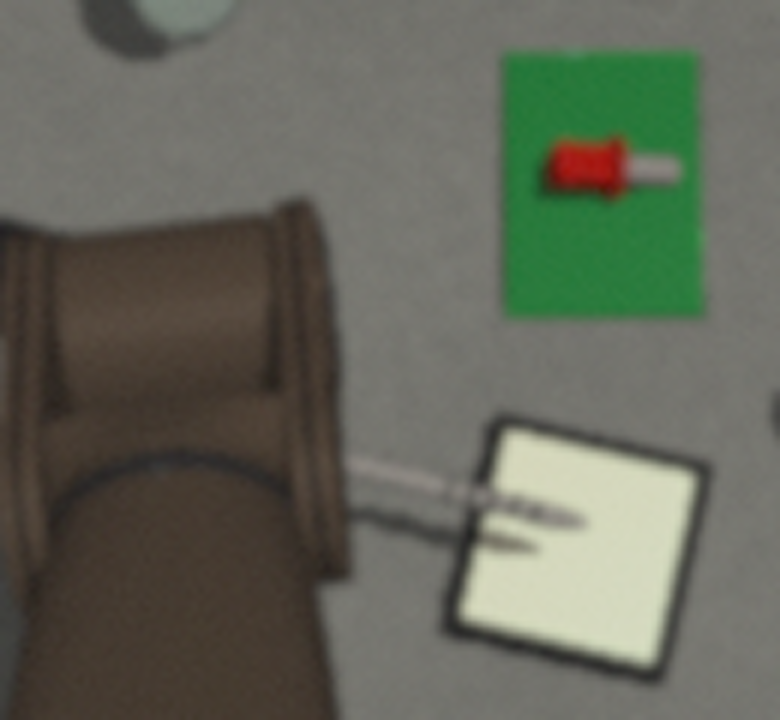

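```bash
python3 - <<'E'
from h import *
T=load('top');S=load('side')
print(tri(ray(T,180+587/6-.5,130+522/6-.5),ray(S,215+269/8-.5,150+407/8-.5)))
print(tri(ray(T,180+370/6-.5,130+467/6-.5),ray(S,215+219/8-.5,150+215/8-.5)))
print(ctrl.sign_off())
E
```

```text
(array([0.4259, 0.0053, 0.1008]), [np.float64(1.5607834655154296), np.float64(1.5607834655154427)])
(array([0.4478, 0.1024, 0.1194]), [np.float64(1.0006804151116293), np.float64(1.0006804151118136)])
the job is handed in; nothing more can be done
None
```

The job is done and handed in at about 21.6 s. No verdict was reported.

- **Stopper:** I pulled it about 100 mm along the bore. It now lies on the green mat with its whole length inside the edges, seen from both cameras.
- **Gauge insertion:** I pushed it down the tube until the collar stopped. It would not move further at about 10 N along the bore, and the picture showed the collar flush on the mouth. I then drew it right out.
- **Final pose:** It is held still and level. The tip measured (0.426, 0.005, 0.101) m, against a pad centre of about (0.427, 0.005) m with its top at 0.02 m. That is about 81 mm above the middle of the pad.
- **Bystanders:** They look where they stood in the late pictures. I compared these by eye and did not measure them. The highest force I saw was about 10 N.

Checks that disagreed:
- **TCP offset:** The reported TCP lies about 40 mm ahead of the finger tips seen in both cameras. I corrected for this throughout, and the grasps, the placing and the insertion all agreed with the correction.
- **Camera versus arm:** In the last checks the tip measured from the images sat up to 5 mm higher than the arm's own numbers suggested. I lowered the gauge 3 mm and moved it 2 mm towards the robot to match the images.
- **Level check:** Straightness in the grip rests on tool orientation within 0.2° and comparing the gauge with its predicted outline. A last measured rod point came out 18 mm higher than the tip, but I had not matched the same spot in both views, so I gave it no weight. Level is therefore not proved to better than a degree or two.

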